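Set up the folding tray and sort core sticks by length with the gauge

TASK

First fold all four walls of the sample tray fully upright. Then take the core sticks that are there one by one in the order of their end colours - red, yellow, green, blue, white, black - lower each lengthwise into the stepped gauge until it stops, to find whether it is short, middle or long, and lay it flat in the compartment whose mat shows a bar of that length. Leave the walls standing and the other things on the bench where they are.

Things in the scene. Friction and masses are not known exactly. Their poses are not given: they have to be found in the camera images.
- tray_floor (a point): Folding tray, black base 120 x 256 mm, 6 mm thick, fixed to the bench. Point: centre of its floor's upper face, 6 mm above the bench; x across the tray (short way), y along it, z up. Inside it is 112 mm (x) by 248 mm (y); two grey ribs 4 mm thick and 8 mm high at y = -42 and +42 mm part it into three compartments 112 x 80 mm.
- wall_near (a joint): Grey wall with blue rim on the tray's side nearest the robot, 256 mm long, 40 mm from hinge to rim, 4 mm thick. Hinge line at x = -60 mm in the tray's frame, at floor height. 0 = flat outwards, 1.571 rad = upright (stop; its outer face is then over the hinge line). Starts at 0.5 to 0.9; the stiff hinge (0.04 N m) stays where it is left; can be pushed up at its rim from outside.
- wall_far (a joint): Grey wall with blue rim on the tray's far side, 256 mm long, 40 mm from hinge to rim, 4 mm thick. Hinge line at x = +60 mm in the tray's frame, at floor height. 0 = flat outwards, 1.571 rad = upright (stop; its outer face is then over the hinge line). Starts at 0.5 to 0.9; the stiff hinge (0.04 N m) stays where it is left; can be pushed up at its rim from outside.
- wall_left (a joint): Grey wall with blue rim on the tray's left end, 112 mm long, 40 mm from hinge to rim, 4 mm thick. Hinge line at y = +128 mm in the tray's frame, at floor height. 0 = flat outwards, 1.571 rad = upright (stop; its outer face is then over the hinge line). Starts at 0.5 to 0.9; the stiff hinge (0.04 N m) stays where it is left; can be pushed up at its rim from outside.
- wall_right (a joint): Grey wall with blue rim on the tray's right end, 112 mm long, 40 mm from hinge to rim, 4 mm thick. Hinge line at y = -128 mm in the tray's frame, at floor height. 0 = flat outwards, 1.571 rad = upright (stop; its outer face is then over the hinge line). Starts at 0.5 to 0.9; the stiff hinge (0.04 N m) stays where it is left; can be pushed up at its rim from outside.
- short_place (a point): Centre of the compartment for short sticks, at floor height: its white mat (flat, 104 x 74 mm) bears an orange bar 40 mm long. Axes as the tray's (the bar lies along y). The three mats change places between starts.
- middle_place (a point): Centre of the compartment for middle sticks, at floor height: its white mat (flat, 104 x 74 mm) bears an orange bar 54 mm long. Axes as the tray's (the bar lies along y). The three mats change places between starts.
- long_place (a point): Centre of the compartment for long sticks, at floor height: its white mat (flat, 104 x 74 mm) bears an orange bar 68 mm long. Axes as the tray's (the bar lies along y). The three mats change places between starts.
- gauge_floor (a point): Centre of the length gauge's steel floor, 8 mm above the bench; x = the way a stick is laid, z up. Held level along x and lowered, a short stick goes down to the floor (its centre 9 mm above this point), a middle one stops on the yellow ledges (centre 25 mm above), a long one stays on top (centre 41 mm above).
- gauge: The stepped gauge, fixed, 97 (x) x 32 mm, 40 mm high, open above and on both sides (y); origin on the bench under its centre. The gap along x is 47 mm between the yellow lower jaws (8 to 24 mm above the bench) and 61 mm between the bare upper jaws (24 to 40 mm).
- red (a point): Square sawn core stick, orange-brown with red ends, 18 x 18 mm; 40 (short), 54 (middle) or 68 mm (long): which is for the gauge to tell. 20 to 60 g. Point: its centre; x along its length. Lies flat on the bench. None if absent.
- yellow (a point): Square sawn core stick, orange-brown with yellow ends, 18 x 18 mm; 40 (short), 54 (middle) or 68 mm (long): which is for the gauge to tell. 20 to 60 g. Point: its centre; x along its length. Lies flat on the bench. None if absent.
- green (a point): Square sawn core stick, orange-brown with green ends, 18 x 18 mm; 40 (short), 54 (middle) or 68 mm (long): which is for the gauge to tell. 20 to 60 g. Point: its centre; x along its length. Lies flat on the bench. None if absent.
- blue (a point): Square sawn core stick, orange-brown with blue ends, 18 x 18 mm; 40 (short), 54 (middle) or 68 mm (long): which is for the gauge to tell. 20 to 60 g. Point: its centre; x along its length. Lies flat on the bench. None if absent.
- white (a point): Square sawn core stick, orange-brown with white ends, 18 x 18 mm; 40 (short), 54 (middle) or 68 mm (long): which is for the gauge to tell. 20 to 60 g. Point: its centre; x along its length. Lies flat on the bench. None if absent.
- black (a point): Square sawn core stick, orange-brown with black ends, 18 x 18 mm; 40 (short), 54 (middle) or 68 mm (long): which is for the gauge to tell. 20 to 60 g. Point: its centre; x along its length. Lies flat on the bench. None if absent.
- jar_a: White sample jar with red lid, 56 mm wide, 70 mm high, a bystander, to be left alone; origin at the centre of its underside.
- jar_b: White sample jar with red lid, 56 mm wide, 70 mm high, a bystander, to be left alone; origin at the centre of its underside.
- weight: Brass weight, 32 mm wide, 50 mm high, a bystander, to be left alone; origin at the centre of its underside.
- spare_lid: Loose red lid, 58 mm wide, 13 mm thick, a bystander, to be left alone; origin at the centre of its underside.
- brush: Brush, 160 mm long, lying, a bystander, to be left alone; origin at the centre of its underside.
- dish: Glass dish, 84 mm wide, 16 mm high, a bystander, to be left alone; origin at the centre of its underside.
Things that resemble listed ones, but are neither listed nor needed, are in the scene too. What is shaped like the part that bears red but purple or turquoise is not meant.

How it is judged (in metres and radians):
On the way, in this order (a step that is already met when the one before it is completed fails the run):
1. all four tray walls stand upright (over 1.40 rad) (value of joint each of wall_near, wall_far, wall_left, wall_right above 1.4 rad), for 0.2 s.
2. the red stick is down in the gauge as far as it goes, lengthwise (centre within 15 mm, within 0.2 rad), touching it (horizontal distance between red and gauge_floor below 0.015 m and angle between the x axis of red and the x axis of gauge_floor, either way round below 0.2 rad and z of red in the frame of gauge_floor below 0.029 m and contact force between stick_red and gauge above 0.05 N), for 0.1 s.
3. the yellow stick is down in the gauge as far as it goes, lengthwise (centre within 15 mm, within 0.2 rad), touching it (horizontal distance between yellow and gauge_floor below 0.015 m and angle between the x axis of yellow and the x axis of gauge_floor, either way round below 0.2 rad and z of yellow in the frame of gauge_floor below 0.045 m and contact force between stick_yellow and gauge above 0.05 N), for 0.1 s.
4. the green stick is down in the gauge as far as it goes, lengthwise (centre within 15 mm, within 0.2 rad), touching it (horizontal distance between green and gauge_floor below 0.015 m and angle between the x axis of green and the x axis of gauge_floor, either way round below 0.2 rad and z of green in the frame of gauge_floor below 0.013 m and contact force between stick_green and gauge above 0.05 N), for 0.1 s.
5. the blue stick is down in the gauge as far as it goes, lengthwise (centre within 15 mm, within 0.2 rad), touching it (horizontal distance between blue and gauge_floor below 0.015 m and angle between the x axis of blue and the x axis of gauge_floor, either way round below 0.2 rad and z of blue in the frame of gauge_floor below 0.045 m and contact force between stick_blue and gauge above 0.05 N), for 0.1 s.
6. the white stick is down in the gauge as far as it goes, lengthwise (centre within 15 mm, within 0.2 rad), touching it (horizontal distance between white and gauge_floor below 0.015 m and angle between the x axis of white and the x axis of gauge_floor, either way round below 0.2 rad and z of white in the frame of gauge_floor below 0.013 m and contact force between stick_white and gauge above 0.05 N), for 0.1 s.
7. the black stick is down in the gauge as far as it goes, lengthwise (centre within 15 mm, within 0.2 rad), touching it (horizontal distance between black and gauge_floor below 0.015 m and angle between the x axis of black and the x axis of gauge_floor, either way round below 0.2 rad and z of black in the frame of gauge_floor below 0.029 m and contact force between stick_black and gauge above 0.05 N), for 0.1 s.
At the end, for the whole second after the job is handed in: All four walls are upright (over 1.40 rad), and every stick present lies flat and at rest on the floor of the compartment for its length (centre within 48 mm in x and 34 mm in y of the compartment's centre, less than 14 mm above its floor) (all of step 1 and x of red in the frame of middle_place between -0.048 and 0.048 m and y of red in the frame of middle_place between -0.034 and 0.034 m and z of each of red, black in the frame of middle_place below 0.014 m and linear speed of each of stick_red, stick_yellow, stick_green, stick_blue, stick_white, stick_black below 0.02 m/s and x of yellow in the frame of long_place between -0.048 and 0.048 m and y of yellow in the frame of long_place between -0.034 and 0.034 m and z of each of yellow, blue in the frame of long_place below 0.014 m and x of green in the frame of short_place between -0.048 and 0.048 m and y of green in the frame of short_place between -0.034 and 0.034 m and z of each of green, white in the frame of short_place below 0.014 m and x of blue in the frame of long_place between -0.048 and 0.048 m and y of blue in the frame of long_place between -0.034 and 0.034 m and x of white in the frame of short_place between -0.048 and 0.048 m and y of white in the frame of short_place between -0.034 and 0.034 m and x of black in the frame of middle_place between -0.048 and 0.048 m and y of black in the frame of middle_place between -0.034 and 0.034 m); the robot touches nothing.
It fails at once if a bystander (jar, weight, lid, brush or dish) is moved more than 30 mm (distance of any of jar_a, jar_b, weight, spare_lid, brush, dish from where it was at the start of the episode above 0.03 m).
Of stick_red, stick_yellow, stick_green, stick_blue, stick_white, stick_black only 4 to 6 are there at a start; the rules pass over those that are not, and their reading is None.
At some moment in a run one of stick_red, stick_yellow, stick_green, stick_blue, stick_white, stick_black may be knocked a few centimetres aside while the robot is not near it.
Once in a run the grip may slacken for a moment while it holds something.
It also fails if it takes over 210 s, if anything falls off the work surface, if the arm or the gripper's body presses on something with over 40 N, if the wrist force passes 120 N, or if a joint passes its speed limit or range.

ROBOT

A 6-joint arm with a two-finger parallel gripper is mounted at the origin on the work surface. World frame = base frame: x ahead of the robot, y to its left, z up, the work surface at z = 0. Lengths are in mm, angles in rad, forces in N, time in s.
With the tool pointing down it reaches from about 275 to 750 mm from the base axis. Payload 10.2 kg.
Tool frame: the origin (TCP) lies on the front face of the gripper's body, between the roots of the fingers; the fingertips stand 73 mm ahead of it and the grasp point (between the pads) lies 54 mm ahead of it; z points along the fingers, y is the line along which they close (so a half turn about z gives the same grasp; the last joint's range is limited). The gripper opens to 85 mm and grips with 20 to 120 N. Pads are 22 mm wide; open, the fingers measure 114 mm over their backs; the gripper's body (76 mm by 85 mm) begins 54 mm behind the grasp point. The pads swing forward as they close: fully open they stand 13 mm farther back than shut.
Start: joints at [-1.325, 0.313, 1.498, -0, 1.331, -0.223], TCP at [237.192, -468.371, 303.894] pointing down, gripper open.
Joint ranges: [-2.94, 2.94], [-0.97, 2.17], [0.19, 2.56], [-1.23, 4.37], [0.02, 3.11], [-2.88, 2.88]. Speed limits (rad/s): [2.39, 2.39, 3.01, 3.14, 3.14, 3.14].

INTERFACE

Orientations are given as a unit quaternion [w, x, y, z].
In Python, from rig import * gives the robot as it stands.
- The arm moves only by the tool step_arm, never from a script. Its argument "plan" is a list of rows, each an object with "offset": the shift along the tool's x, y, z in cm, a list of three; "rot": the turn, a rotation vector about the tool's x, y, z in degrees, a list of three; "gripper": the finger opening in cm, from 0 to 8.54. In form: [{"offset": [x, y, z], "rot": [wx, wy, wz], "gripper": gripper}, ...]. A call has 1 to 12 rows; each row is the pose to reach, as a shift and turn from the pose commanded when the call began, along the tool's axes at that moment; what a row does not reach only later rows make up. A row lasts 1/10 s, in which the tool goes at most 50 mm and 8.59 degrees, less where a joint would pass 70% of its speed; a pose out of reach is approached as far as the arm can. A call with a gripper value outside its range is refused whole. The fingers move at their own pace and stop on an object; "squeeze" is the grip in N (left out, the last holds). Time passes only in rows, so rows that repeat a pose let the fingers close. It gives the time, the measured TCP pose, the force, the opening and the grip force at its end, in the units of the state.
- sense(): the state, without advancing time (a new reading comes with each control period).
- capture(name): name is "scene" or "top" or "wrist"; returns a dict with "color" (400x640x3 uint8, red, green, blue), "depth" (400x640 float32, mm along the optical axis (not along the pixel's ray), 0 where there is no reading), "vertical_fov" (degrees; the focal length in pixels is half the picture's height over the tangent of half this angle, whatever the lens; pixels are square), "cx", "cy" (the principal point, pixels), "rvec" (rotation vector, rad) and "tvec" (3), from world to camera coordinates, as OpenCV has them; the wrist camera has in their place "mount" (4x4, takes a point from camera to tool coordinates, whose origin is the TCP and whose axes are the flange's). Camera axes: x right, y down, z forward; pixel columns grow to the right and rows downward; lengths in mm; the calibration is good to about 2 mm. A picture is of the moment at which its call begins: read the wrist's pose just before it.
- finish_job(): hands the job in; it is judged then, once.
The state is a dict: "time_s": time; "joints": joint angles; "dq": joint speeds; "tau": joint torques, N m; "eef_pos": TCP position; "ee_rot": TCP orientation; "force": force on the tool from outside, world axes, zero at the start; "wrist_torque": the same for the moment, N m; "grip_width": opening from 0.0 (shut) to 1.0 (fully open); "grip_force": force on a finger pad.
Only numpy, scipy, OpenCV 4.12 (cv2) and the standard library are available. Lean on these libraries where they do the work, as an engineer would, in place of code of your own. Each camera call takes 0.05 s, during which the arm holds its last target. There are 200 camera calls.

## Working session

There is one attempt and no reset: what is moved stays moved. The work goes in short steps, Python scripts to look and compute and a tool call to move; the robot and the scene stay as the last step left them, time stands still between calls to the robot, and variables do not carry over. Pictures are saved under pics/ and viewed, at most 14 in all, crops included, and the job is handed in when it is done.

Besides the shell and the picture viewer there is one more tool, called after ">>>" as name(argument=value, ...), one argument or row to a line, values as JSON. step_arm: Moves the arm, as the interface text tells. Its arguments: {"type":"object","properties":{"plan":{"type":"array"},"squeeze":{"type":"number"}},"required":["plan"]}

```bash
mkdir -p pics; ls
cat > h.py <<'E'
from rig import *
import numpy as np, cv2
def K(c):
    h=c["color"].shape[0]; f=h/2/np.tan(np.radians(c["vertical_fov"])/2)
    return f
def cloud(c):
    f=K(c); d=c["depth"]; h,w=d.shape
    u,v=np.meshgrid(np.arange(w),np.arange(h))
    P=np.stack([(u-c["cx"])/f*d,(v-c["cy"])/f*d,d],-1)
    if "rvec" in c:
        R=cv2.Rodrigues(np.array(c["rvec"],float))[0]; t=np.array(c["tvec"],float).ravel()
        return (P-t)@R
    return P
def save(n,im,s=1):
    cv2.imwrite("pics/"+n,cv2.resize(im[:,:,::-1],None,fx=s,fy=s,interpolation=cv2.INTER_CUBIC))
E
python3 - <<'E'
from h import *
s=sense(); print({k:np.round(v,3) for k,v in s.items()})
import pickle
for n in("top","scene"):
    c=capture(n); pickle.dump(c,open(n+".pkl","wb")); save(n+"0.png",c["color"],1.25)
    print(n,{k:np.round(v,3) for k,v in c.items() if k not in("color","depth")})
E
```

```text
pics
{'time_s': np.float64(0.0), 'joints': array([-1.325,  0.313,  1.498, -0.   ,  1.331, -0.223]), 'dq': array([ 0.   ,  0.   , -0.001,  0.001,  0.001,  0.001]), 'tau': array([-0.0000e+00, -4.1227e+01, -2.5974e+01, -0.0000e+00,  4.0000e-03,
        0.0000e+00]), 'eef_pos': array([ 237.142, -468.208,  303.312]), 'ee_rot': array([-0.001,  0.973,  0.232, -0.   ]), 'force': array([ 0.076, -0.427, -0.197]), 'wrist_torque': array([-0.039,  0.026,  0.009]), 'grip_force': np.float64(0.0), 'grip_width': np.float64(0.997)}
top {'vertical_fov': np.float64(48.28), 'cx': np.float64(317.947), 'cy': np.float64(197.845), 'rvec': array([ 2.11 , -2.148,  0.199]), 'tvec': array([ -42.424,  570.47 , 1164.117])}
scene {'vertical_fov': np.float64(56.814), 'cx': np.float64(324.501), 'cy': np.float64(200.317), 'rvec': array([ 1.975,  1.01 , -0.535]), 'tvec': array([-301.89 , -253.781, 1353.488])}
```

View pics/top0.png

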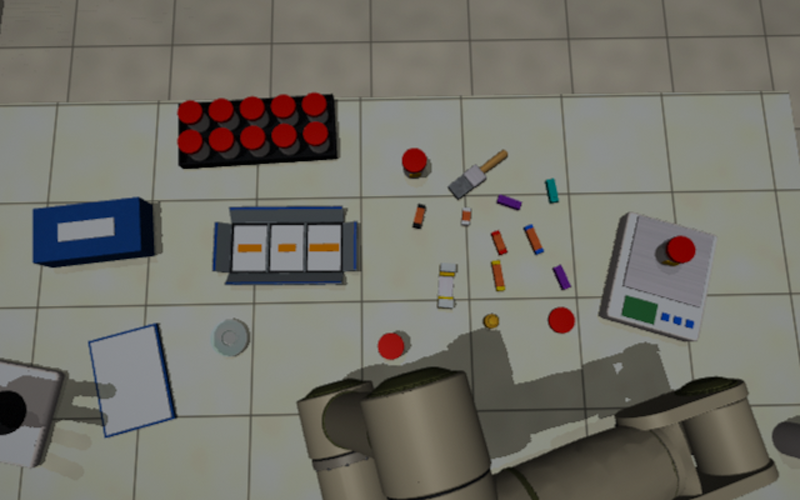

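View pics/scene0.png

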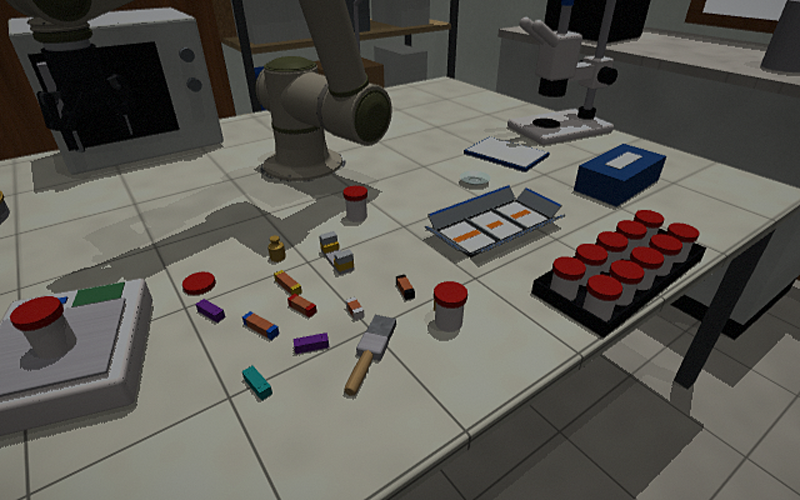

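The top view shows the tray at (288,246) and the gauge at (447,286). The sticks are red (499,242), yellow (498,275), blue (533,240), white (466,216) and black (419,215); I see no green one. Possible mix-ups: the purple sticks (509,202) and (562,277), the turquoise one (551,190), the red lid (561,320) and the jar lids. I'll check this in a crop.

```bash
cat >> h.py <<'E'
def sticks(c,box=(300,120,490,270),zr=(9,30)):
    """orange-brown-side blobs above bench: cluster by height, print centre, axis, length, end colour"""
    P=cloud(c); x0,y0,x1,y1=box; im=c["color"]
    m=np.zeros(P.shape[:2],np.uint8); m[y0:y1,x0:x1]=1
    z=P[...,2]; m&=((z>zr[0])&(z<zr[1])&(c["depth"]>0)).astype(np.uint8)
    n,l,st,ce=cv2.connectedComponentsWithStats(m,connectivity=4)
    for i in range(1,n):
        if st[i,4]<40: continue
        q=P[l==i]; r=cv2.minAreaRect(q[:,:2].astype(np.float32)); b=cv2.boxPoints(r)
        e=b[1]-b[0]; f=b[2]-b[1]; L,W=(e,f) if np.hypot(*e)>np.hypot(*f) else (f,e)
        a=np.degrees(np.arctan2(L[1],L[0]))%180
        print("px",np.round(ce[i]),"n",st[i,4],"c",np.round(r[0],1),"L %.0f W %.0f ang %.1f z %.1f"%(np.hypot(*L),np.hypot(*W),a,np.median(q[:,2])),"rgb",np.median(im[l==i],0))
E
python3 - <<'E'
from h import *; import pickle
c=pickle.load(open("top.pkl","rb")); im=c["color"]
sticks(c)
P=cloud(c); print("bench z",np.median(P[230:260,280:310,2]))
g=np.clip(im.astype(float)*1.6,0,255).astype(np.uint8)
save("crop1.png",g[120:275,325:475],5 if 0 else 3.8)
save("crop2.png",g[155:240,160:300],5.6)
E
```

```text
px [379. 140.] n 580 c [ 750.7 -242.7] L 159 W 42 ang 127.3 z 18.5 rgb [105.  87.  78.]
px [441. 152.] n 138 c [ 704.3 -407.3] L 55 W 19 ang 6.9 z 18.2 rgb [  0. 101. 100.]
px [407. 161.] n 138 c [ 679.4 -307.7] L 54 W 21 ang 70.1 z 18.6 rgb [ 68.  22. 101.]
px [334. 172.] n 119 c [ 649.7 -100.8] L 54 W 17 ang 164.9 z 18.8 rgb [130.  59.  26.]
px [372. 172.] n 95 c [ 647.1 -207.7] L 41 W 17 ang 174.8 z 18.7 rgb [131.  91.  85.]
px [426. 191.] n 174 c [ 591.8 -358.6] L 68 W 21 ang 21.0 z 18.6 rgb [119.5  58.   26. ]
px [398. 193.] n 134 c [ 585.1 -279.7] L 54 W 19 ang 19.1 z 18.5 rgb [130.   52.5  25. ]
px [484. 230.] n 82 c [ 484.3 -511. ] L 145 W 5 ang 164.6 z 22.8 rgb [55.  54.  50.5]
px [398. 220.] n 175 c [ 510.8 -273.5] L 68 W 19 ang 7.5 z 18.4 rgb [131.  60.  25.]
px [449. 221.] n 146 c [ 504.4 -415.6] L 54 W 19 ang 20.9 z 18.4 rgb [ 69.  22. 102.]
px [356. 218.] n 52 c [ 521.7 -158.8] L 31 W 25 ang 87.0 z 22.6 rgb [109.5  96.    1. ]
px [449. 255.] n 330 c [ 409.9 -409. ] L 57 W 56 ang 37.9 z 14.1 rgb [130.   8.   4.]
bench z 0.3777716741413815
```

View pics/crop1.png

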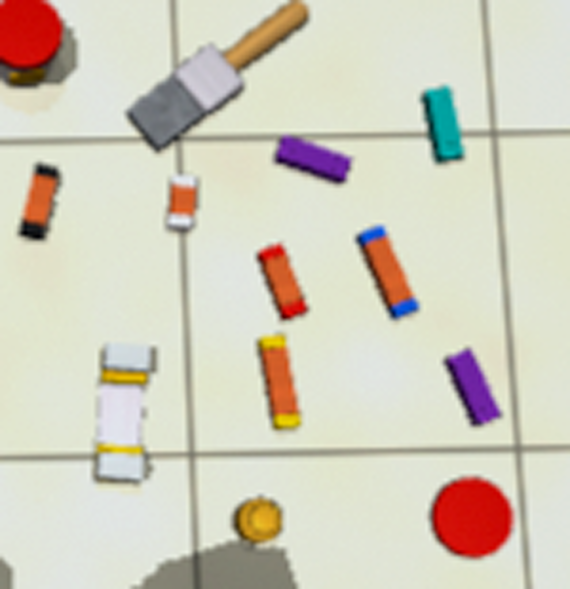

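View pics/crop2.png

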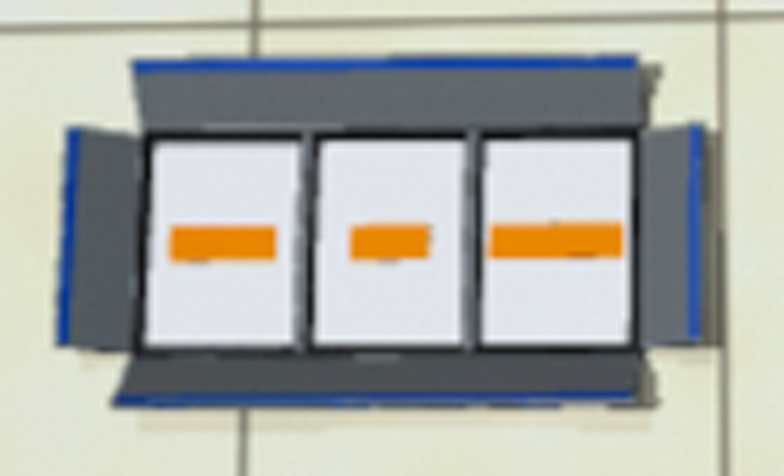

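The crop confirms the sticks: red, yellow, blue, white and black, with green absent. The purple and turquoise sticks are decoys. In the tray, the left (+y) mat is middle (bar 106 px), the centre one is short (80 px) and the right one is long (133 px). Next I fit the tray and gauge poses.

Run:
```python
from h import *; import pickle
c=pickle.load(open("top.pkl","rb")); im=c["color"].astype(int); P=cloud(c); z=P[...,2]
# mats: white, in tray region
m=np.zeros(z.shape,np.uint8); b=slice(172,222),slice(180,280)
m[b]=((im[b].min(-1)>110)&(z[b]<25)).astype(np.uint8)
n,l,st,ce=cv2.connectedComponentsWithStats(m)
for i in range(1,n):
    if st[i,4]>200:
        q=P[l==i]; r=cv2.minAreaRect(q[:,:2].astype(np.float32)); print("mat",np.round(ce[i]),r,np.median(q[:,2]))
# orange bars
o=np.zeros(z.shape,np.uint8); o[b]=((im[b][...,0]-im[b][...,2])>70).astype(np.uint8)
n,l,st,ce=cv2.connectedComponentsWithStats(o)
for i in range(1,n):
    if st[i,4]>30: q=P[l==i]; print("bar",q[:,:2].mean(0),np.ptp(q[:,1]),np.median(q[:,2]))
# gauge
m=((z>32)&(z<46)).astype(np.uint8); m[:, :345]=0;m[:,370:]=0;m[:205]=0;m[250:]=0
q=P[m>0]; r=cv2.minAreaRect(q[:,:2].astype(np.float32)); print("gauge",r,len(q),np.median(q[:,2]), cv2.boxPoints(r))
# walls blue rims
w=np.zeros(z.shape,np.uint8); b=slice(160,232),slice(165,292)
w[b]=((im[b][...,2]-im[b][...,0])>40)
n,l,st,ce=cv2.connectedComponentsWithStats(w)
for i in range(1,n):
    if st[i,4]>15: q=P[l==i]; print("rim",np.round(ce[i]),np.median(q,0),q.min(0),q.max(0))
# bystanders tall
for nm,(u,v) in dict(jarA=(331,129),jarB=(312,276),weight=(393,257),rack=(206,105)).items(): print(nm,P[v,u])
```

```text
mat [199. 198.] ((583.8540649414062, 282.2539978027344), (73.23554992675781, 99.57302856445312), 89.4166030883789) 6.432472242006543
mat [229. 198.] ((583.9773559570312, 198.07542419433594), (71.9145278930664, 102.5160903930664), 88.83131408691406) 6.473236823852898
mat [259. 187.] ((611.0745239257812, 114.12133026123047), (70.13296508789062, 44.73786926269531), 88.72319793701172) 6.529864422271634
mat [259. 208.] ((551.9951171875, 114.72793579101562), (71.45942687988281, 41.5887565612793), 89.1176986694336) 6.742662546043277
bar [579.94504216 194.32878403] 260.5952425071923 6.677637053329136
bar [581.58321689 114.08973424] 65.3854432759789 7.361223240300878
bar [582.62603368 283.35039878] 51.568728054552594 6.973469430085078
gauge ((488.5963439941406, -156.75428771972656), (32.002681732177734, 97.44622802734375), 84.55636596679688) 168 40.722080172706484 [[ 438.57495 -168.06126]
 [ 535.5817  -177.30565]
 [ 538.61774 -145.44731]
 [ 441.61096 -136.20293]]
rim [228. 166.] [668.55009177 196.68300071  31.49188135] [665.46492499  74.6960283   22.5407262 ] [671.93760315 321.76114874  39.2324655 ]
rim [172. 196.] [582.16098915 351.82761453  30.98563009] [350.56446779 -43.94176001  21.72411865] [ 637.19903406  354.8911649  1248.02960676]
rim [283. 196.] [580.36054561  43.77919507  31.60098444] [526.87793658  40.86431888  25.08918504] [631.35185835  44.67086623  36.77576621]
rim [225. 225.] [500.37986172 204.02534781  35.85504057] [497.15415057  74.19360208  28.09940004] [504.07651242 321.63828914  42.39435691]
jarA [759.67442477 -92.06493815  67.99609486]
jarB [360.01508255 -33.22818551  70.67460529]
weight [ 405.9911796  -249.09793364   53.7950992 ]
rack [837.73255351 256.58835304  62.85557782]
```

>>> step_arm(
  plan=[
    {"offset": [52.4, -27.1, 10.3], "rot": [0, 0, 26.8], "gripper": 0},
    {"offset": [52.4, -27.1, 10.3], "rot": [0, 0, 26.8], "gripper": 0},
    {"offset": [52.4, -27.1, 10.3], "rot": [0, 0, 26.8], "gripper": 0},
    {"offset": [52.4, -27.1, 10.3], "rot": [0, 0, 26.8], "gripper": 0},
    {"offset": [52.4, -27.1, 10.3], "rot": [0, 0, 26.8], "gripper": 0},
    {"offset": [52.4, -27.1, 10.3], "rot": [0, 0, 26.8], "gripper": 0},
    {"offset": [52.4, -27.1, 10.3], "rot": [0, 0, 26.8], "gripper": 0},
    {"offset": [52.4, -27.1, 10.3], "rot": [0, 0, 26.8], "gripper": 0},
    {"offset": [52.4, -27.1, 10.3], "rot": [0, 0, 26.8], "gripper": 0},
    {"offset": [52.4, -27.1, 10.3], "rot": [0, 0, 26.8], "gripper": 0},
    {"offset": [52.4, -27.1, 10.3], "rot": [0, 0, 26.8], "gripper": 0},
    {"offset": [52.4, -27.1, 10.3], "rot": [0, 0, 26.8], "gripper": 0},
  ],
)

```text
time_s: 1.3
eef_pos: [578.2, 5.5, 201.7]
ee_rot: [-0.0, 1.0, 0.001, -0.0]
force: [0.7, -1.0, 0.2]
grip_width: 0.001
grip_force: 0.0
```

>>> step_arm(
  plan=[
    {"offset": [0, 0, 5], "rot": [0, 0, 0], "gripper": 0},
    {"offset": [0, 0, 9], "rot": [0, 0, 0], "gripper": 0},
    {"offset": [0, 0, 10.8], "rot": [0, 0, 0], "gripper": 0},
    {"offset": [0, 0, 10.8], "rot": [0, 0, 0], "gripper": 0},
    {"offset": [0, -1, 10.8], "rot": [0, 0, 0], "gripper": 0},
    {"offset": [0, -1.8, 10.8], "rot": [0, 0, 0], "gripper": 0},
    {"offset": [0, -2.6, 10.8], "rot": [0, 0, 0], "gripper": 0},
    {"offset": [0, -3.2, 10.8], "rot": [0, 0, 0], "gripper": 0},
    {"offset": [0, -3.8, 10.8], "rot": [0, 0, 0], "gripper": 0},
    {"offset": [0, -4.1, 10.8], "rot": [0, 0, 0], "gripper": 0},
    {"offset": [0, -4.3, 10.8], "rot": [0, 0, 0], "gripper": 0},
    {"offset": [0, -4.3, 10.8], "rot": [0, 0, 0], "gripper": 0},
  ],
)

```text
time_s: 2.5
eef_pos: [579.1, 39.8, 103.0]
ee_rot: [0.007, 1.0, 0.002, 0.003]
force: [-31.9, -47.3, 67.8]
grip_width: -0.0
grip_force: 41.1
```

>>> step_arm(
  plan=[
    {"offset": [0, -0.1, 0], "rot": [0, 0, 0], "gripper": 0},
    {"offset": [0, -0.2, 0], "rot": [0, 0, 0], "gripper": 0},
    {"offset": [0, -0.2, 0], "rot": [0, 0, 0], "gripper": 0},
  ],
)

```text
time_s: 2.8
eef_pos: [579.2, 41.7, 104.0]
ee_rot: [0.007, 1.0, 0.002, 0.003]
force: [-35.0, -47.9, 76.9]
grip_width: -0.002
grip_force: 44.9
```

>>> step_arm(
  plan=[
    {"offset": [0, 1, -2], "rot": [0, 0, 0], "gripper": 0},
    {"offset": [0, 3, -6], "rot": [0, 0, 0], "gripper": 0},
    {"offset": [0, 5, -10], "rot": [0, 0, 0], "gripper": 0},
    {"offset": [0, 5, -10], "rot": [0, 0, 0], "gripper": 0},
  ],
)

```text
time_s: 3.2
eef_pos: [579.4, -3.1, 200.8]
ee_rot: [0.001, 1.0, -0.0, 0.006]
force: [-0.2, 0.0, -0.6]
grip_width: 0.004
grip_force: 0.0
```

Run:
```python
from h import *
s=sense(); print(s["eef_pos"],s["ee_rot"],s["force"])
c=capture("scene"); g=np.clip(c["color"].astype(float)*1.5,0,255).astype(np.uint8); save("scene1.png",g[110:270,320:520],4)
```

```text
[579.40618189  -3.11230479 200.76811275] [ 1.36046425e-03  9.99983186e-01 -2.93965436e-04  5.62946447e-03] [-0.17473039  0.02479988 -0.56799265]
```

View pics/scene1.png

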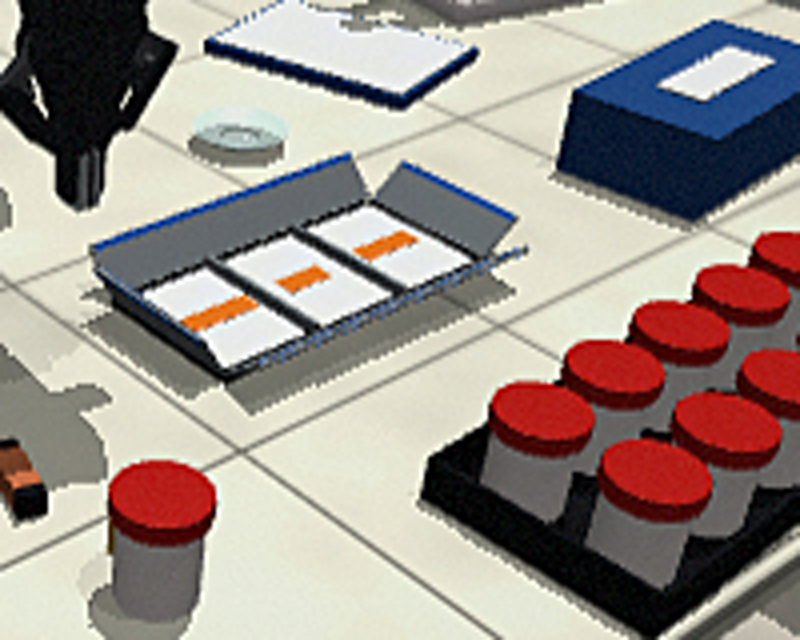

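The scene crop shows the right wall (about px 90–230, 270–370) lower than before. I'll measure its state.

```bash
cat >> h.py <<'E'
def rims(names=("top","scene")):
    for n in names:
        c=capture(n); P=cloud(c); im=c["color"].astype(int)
        m=((im[...,2]-im[...,0])>30)&(P[...,0]>470)&(P[...,0]<710)&(P[...,1]>0)&(P[...,1]<375)&(P[...,2]>-5)&(P[...,2]<60)
        k,l,st,ce=cv2.connectedComponentsWithStats(m.astype(np.uint8))
        for i in range(1,k):
            if st[i,4]>8: q=P[l==i]; print(n,"rim",np.round(np.median(q,0)),np.round(np.percentile(q,3,0)),np.round(np.percentile(q,97,0)),len(q))
E
python3 - <<'E'
from h import *
rims()
c=capture("top"); P=cloud(c); g=np.clip(c["color"].astype(float)*1.6,0,255).astype(np.uint8)
save("crop3.png",g[150:245,210:320],5.4)
for u in range(268,296,2): print(u,np.round(P[198,u]),end=" ")
E
```

```text
top rim [668. 211.  31.] [665. 125.  26.] [672. 314.  38.] 198
top rim [583. 352.  31.] [533. 349.  26.] [634. 355.  36.] 92
top rim [501. 237.  36.] [497. 151.  31.] [504. 318.  41.] 138
scene rim [501. 193.  35.] [497.  86.  32.] [506. 321.  38.] 150
scene rim [589. 355.  32.] [536. 351.  30.] [636. 359.  34.] 55
scene rim [566.  53.  39.] [517.  52.  10.] [590.  92.  42.] 23
268 [495.  39. 465.] 270 [495.  36. 465.] 272 [495.  32. 464.] 274 [494.  28. 471.] 276 [495.  25. 466.] 278 [494.  21. 469.] 280 [494.  18. 471.] 282 [494.  14. 468.] 284 [494.  11. 467.] 286 [495.   7. 466.] 288 [495.   4. 464.] 290 [494.   0. 466.] 292 [495.  -3. 462.] 294 [496.  -7. 459.]
```

View pics/crop3.png

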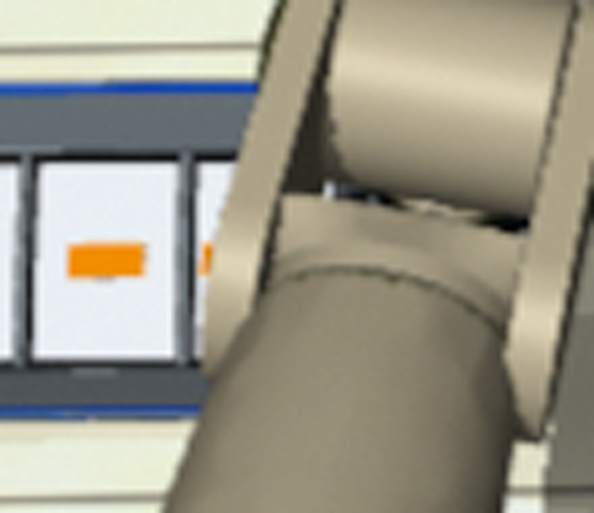

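The right wall did rise to about 1.1 rad, but its rim caught under a ledge on the finger. I'll push with the flat sides of the fingers (ψ=90) and keep the tip higher.

>>> step_arm(
  plan=[
    {"offset": [0.3, -1.3, 0], "rot": [0, 0, -90], "gripper": 0},
    {"offset": [0.3, -1.3, 0], "rot": [0, 0, -90], "gripper": 0},
    {"offset": [0.3, -1.3, 0], "rot": [0, 0, -90], "gripper": 0},
    {"offset": [0.3, -1.3, 0], "rot": [0, 0, -90], "gripper": 0},
    {"offset": [0.3, -1.3, 0], "rot": [0, 0, -90], "gripper": 0},
    {"offset": [0.3, -1.3, 0], "rot": [0, 0, -90], "gripper": 0},
    {"offset": [0.3, -1.3, 0], "rot": [0, 0, -90], "gripper": 0},
    {"offset": [0.3, -1.3, 0], "rot": [0, 0, -90], "gripper": 0},
    {"offset": [0.3, -1.3, 0], "rot": [0, 0, -90], "gripper": 0},
    {"offset": [0.3, -1.3, 0], "rot": [0, 0, -90], "gripper": 0},
    {"offset": [0.3, -1.3, 0], "rot": [0, 0, -90], "gripper": 0},
    {"offset": [0.3, -1.3, 0], "rot": [0, 0, -90], "gripper": 0},
  ],
)

```text
time_s: 4.6
eef_pos: [580.1, 12.3, 193.2]
ee_rot: [-0.001, 0.706, 0.708, -0.001]
force: [-0.2, -0.2, 0.6]
grip_width: -0.003
grip_force: 0.0
```

>>> step_arm(
  plan=[
    {"offset": [0, 0, 4.5], "rot": [0, 0, 0], "gripper": 0},
    {"offset": [0, 0, 9.3], "rot": [0, 0, 0], "gripper": 0},
    {"offset": [0, 0, 9.3], "rot": [0, 0, 0], "gripper": 0},
    {"offset": [0, 0, 9.3], "rot": [0, 0, 0], "gripper": 0},
    {"offset": [1, 0, 9.3], "rot": [0, 0, 0], "gripper": 0},
    {"offset": [2, 0, 9.3], "rot": [0, 0, 0], "gripper": 0},
    {"offset": [3, 0, 9.3], "rot": [0, 0, 0], "gripper": 0},
    {"offset": [3.6, 0, 9.3], "rot": [0, 0, 0], "gripper": 0},
    {"offset": [4.0, 0, 9.3], "rot": [0, 0, 0], "gripper": 0},
    {"offset": [4.3, 0, 9.3], "rot": [0, 0, 0], "gripper": 0},
    {"offset": [4.5, 0, 9.3], "rot": [0, 0, 0], "gripper": 0},
    {"offset": [4.5, 0, 9.3], "rot": [0, 0, 0], "gripper": 0},
  ],
)

```text
time_s: 5.8
eef_pos: [580.3, 56.7, 101.2]
ee_rot: [-0.0, 0.707, 0.707, -0.0]
force: [0.2, 0.4, -0.2]
grip_width: 0.002
grip_force: 0.0
```

>>> step_arm(
  plan=[
    {"offset": [0.1, 0, 0], "rot": [0, 0, 0], "gripper": 0},
    {"offset": [0.2, 0, 0], "rot": [0, 0, 0], "gripper": 0},
    {"offset": [0.2, 0, 0], "rot": [0, 0, 0], "gripper": 0},
  ],
)

```text
time_s: 6.1
eef_pos: [580.3, 58.5, 101.3]
ee_rot: [-0.0, 0.707, 0.707, -0.0]
force: [-0.5, -0.4, -0.1]
grip_width: -0.002
grip_force: 0.3
```

>>> step_arm(
  plan=[
    {"offset": [0.1, 0, 0], "rot": [0, 0, 0], "gripper": 0},
    {"offset": [0.2, 0, 0], "rot": [0, 0, 0], "gripper": 0},
    {"offset": [0.2, 0, 0], "rot": [0, 0, 0], "gripper": 0},
  ],
)

```text
time_s: 6.4
eef_pos: [580.4, 60.5, 101.3]
ee_rot: [0.0, 0.707, 0.708, -0.0]
force: [-1.5, -2.8, 0.3]
grip_width: 0.003
grip_force: 1.1
```

Run:
```python
from h import *
rims(("scene",))
```

```text
scene rim [502. 258.  36.] [499. 196.  33.] [505. 323.  38.] 77
scene rim [589. 354.  32.] [538. 351.  29.] [635. 358.  35.] 52
scene rim [499.  85.  35.] [497.  79.  31.] [503.  94.  37.] 11
scene rim [611.  72.  42.] [591.  70.  40.] [633.  74.  45.] 19
```

>>> step_arm(
  plan=[
    {"offset": [0.1, 0, 0], "rot": [0, 0, 0], "gripper": 0},
    {"offset": [0.2, 0, 0], "rot": [0, 0, 0], "gripper": 0},
    {"offset": [0.2, 0, 0], "rot": [0, 0, 0], "gripper": 0},
  ],
)

```text
time_s: 6.75
eef_pos: [580.4, 60.9, 101.3]
ee_rot: [0.001, 0.707, 0.708, -0.001]
force: [-2.0, -13.7, 0.5]
grip_width: -0.0
grip_force: 6.3
```

>>> step_arm(
  plan=[
    {"offset": [0.1, 0, 0], "rot": [0, 0, 0], "gripper": 0},
    {"offset": [0.2, 0, 0], "rot": [0, 0, 0], "gripper": 0},
    {"offset": [0.2, 0, 0], "rot": [0, 0, 0], "gripper": 0},
  ],
)

```text
time_s: 7.05
eef_pos: [580.4, 61.3, 101.4]
ee_rot: [0.002, 0.707, 0.708, -0.002]
force: [-3.6, -23.0, 2.2]
grip_width: -0.001
grip_force: 11.4
```

>>> step_arm(
  plan=[
    {"offset": [-3, 0, 0], "rot": [0, 0, 0], "gripper": 0},
    {"offset": [-3, 0, -5], "rot": [0, 0, 0], "gripper": 0},
    {"offset": [-3, 0, -9], "rot": [0, 0, 0], "gripper": 0},
    {"offset": [32.9, 0.4, -9], "rot": [0, 0, 0], "gripper": 0},
    {"offset": [32.9, 0.4, -9], "rot": [0, 0, 0], "gripper": 0},
    {"offset": [32.9, 0.4, -9], "rot": [0, 0, 0], "gripper": 0},
    {"offset": [32.9, 0.4, -9], "rot": [0, 0, 0], "gripper": 0},
    {"offset": [32.9, 0.4, -9], "rot": [0, 0, 0], "gripper": 0},
    {"offset": [32.9, 0.4, -9], "rot": [0, 0, 0], "gripper": 0},
    {"offset": [32.9, 0.4, -9], "rot": [0, 0, 0], "gripper": 0},
    {"offset": [32.9, 0.4, -9], "rot": [0, 0, 0], "gripper": 0},
    {"offset": [32.9, 0.4, -9], "rot": [0, 0, 0], "gripper": 0},
  ],
)

```text
time_s: 8.25
eef_pos: [583.3, 395.1, 190.6]
ee_rot: [-0.0, 0.706, 0.708, -0.0]
force: [-0.5, -0.0, -0.2]
grip_width: -0.003
grip_force: 0.0
```

>>> step_arm(
  plan=[
    {"offset": [0, 0, 0], "rot": [0, 0, 0], "gripper": 0},
  ],
)

```text
time_s: 8.35
eef_pos: [584.2, 392.6, 191.1]
ee_rot: [-0.0, 0.707, 0.707, -0.0]
force: [0.1, 0.1, -0.4]
grip_width: 0.003
grip_force: 0.0
```

>>> step_arm(
  plan=[
    {"offset": [0, 0, 5], "rot": [0, 0, 0], "gripper": 0},
    {"offset": [0, 0, 9.6], "rot": [0, 0, 0], "gripper": 0},
    {"offset": [0, 0, 9.6], "rot": [0, 0, 0], "gripper": 0},
    {"offset": [0, 0, 9.6], "rot": [0, 0, 0], "gripper": 0},
    {"offset": [-1.5, 0, 9.6], "rot": [0, 0, 0], "gripper": 0},
    {"offset": [-2.5, 0, 9.6], "rot": [0, 0, 0], "gripper": 0},
    {"offset": [-3.3, 0, 9.4], "rot": [0, 0, 0], "gripper": 0},
    {"offset": [-3.9, 0, 9.2], "rot": [0, 0, 0], "gripper": 0},
    {"offset": [-4.4, 0, 9.0], "rot": [0, 0, 0], "gripper": 0},
    {"offset": [-4.9, 0, 8.9], "rot": [0, 0, 0], "gripper": 0},
    {"offset": [-5.2, 0, 8.8], "rot": [0, 0, 0], "gripper": 0},
    {"offset": [-5.2, 0, 8.8], "rot": [0, 0, 0], "gripper": 0},
  ],
)

```text
time_s: 9.55
eef_pos: [584.2, 340.9, 103.3]
ee_rot: [0.0, 0.707, 0.707, -0.0]
force: [-0.5, -0.4, -0.4]
grip_width: -0.005
grip_force: 0.0
```

>>> step_arm(
  plan=[
    {"offset": [-0.1, 0, 0], "rot": [0, 0, 0], "gripper": 0},
    {"offset": [-0.2, 0, 0], "rot": [0, 0, 0], "gripper": 0},
    {"offset": [-0.2, 0, 0], "rot": [0, 0, 0], "gripper": 0},
  ],
)

```text
time_s: 9.85
eef_pos: [584.0, 339.5, 103.1]
ee_rot: [-0.0, 0.707, 0.707, -0.0]
force: [-0.2, -0.3, -0.4]
grip_width: 0.002
grip_force: 0.2
```

>>> step_arm(
  plan=[
    {"offset": [-0.1, 0, 0], "rot": [0, 0, 0], "gripper": 0},
    {"offset": [-0.2, 0, 0], "rot": [0, 0, 0], "gripper": 0},
    {"offset": [-0.2, 0, 0], "rot": [0, 0, 0], "gripper": 0},
  ],
)

```text
time_s: 10.15
eef_pos: [583.9, 338.2, 103.2]
ee_rot: [-0.0, 0.707, 0.708, 0.001]
force: [0.4, 5.8, -1.9]
grip_width: -0.001
grip_force: 2.6
```

>>> step_arm(
  plan=[
    {"offset": [-0.2, 0, 0], "rot": [0, 0, 0], "gripper": 0},
    {"offset": [-0.3, 0, 0], "rot": [0, 0, 0], "gripper": 0},
    {"offset": [-0.3, 0, 0], "rot": [0, 0, 0], "gripper": 0},
  ],
)

```text
time_s: 10.45
eef_pos: [583.7, 337.5, 103.3]
ee_rot: [-0.002, 0.707, 0.708, 0.003]
force: [2.4, 19.0, -6.0]
grip_width: -0.0
grip_force: 9.4
```

Run:
```python
from h import *
rims(); print(sense()["force"])
```

```text
top rim [668. 187.  32.] [664.  80.  26.] [672. 312.  37.] 247
top rim [500. 140.  36.] [497.  79.  31.] [502. 198.  39.] 61
top rim [500. 306.  36.] [498. 297.  32.] [501. 321.  42.] 14
top rim [499. 228.  37.] [499. 216.  33.] [500. 239.  40.] 10
scene rim [501. 178.  35.] [497.  83.  32.] [505. 322.  38.] 127
scene rim [586. 324.  43.] [538. 320.  40.] [636. 327.  45.] 42
scene rim [561.  73.  43.] [532.  71.  40.] [591.  75.  45.] 28
scene rim [620.  72.  42.] [602.  71.  41.] [632.  73.  44.] 12
[ 2.20714212 18.79446429 -6.11071548]
```

>>> step_arm(
  plan=[
    {"offset": [3, 0, 0], "rot": [0, 0, 0], "gripper": 0},
    {"offset": [3, 0, -5], "rot": [0, 0, 0], "gripper": 0},
    {"offset": [3, 0, -9], "rot": [0, 0, 0], "gripper": 0},
    {"offset": [-13.8, 11.6, -9], "rot": [0, 0, 90], "gripper": 0},
    {"offset": [-13.8, 11.6, -9], "rot": [0, 0, 90], "gripper": 0},
    {"offset": [-13.8, 11.6, -9], "rot": [0, 0, 90], "gripper": 0},
    {"offset": [-13.8, 11.6, -9], "rot": [0, 0, 90], "gripper": 0},
    {"offset": [-13.8, 11.6, -9], "rot": [0, 0, 90], "gripper": 0},
    {"offset": [-13.8, 11.6, -9], "rot": [0, 0, 90], "gripper": 0},
    {"offset": [-13.8, 11.6, -9], "rot": [0, 0, 90], "gripper": 0},
    {"offset": [-13.8, 11.6, -9], "rot": [0, 0, 90], "gripper": 0},
    {"offset": [-13.8, 11.6, -9], "rot": [0, 0, 90], "gripper": 0},
  ],
)

```text
time_s: 11.75
eef_pos: [700.2, 196.4, 193.2]
ee_rot: [0.0, 0.994, 0.108, -0.0]
force: [0.0, -0.9, -0.0]
grip_width: -0.003
grip_force: 0.0
```

>>> step_arm(
  plan=[
    {"offset": [0, 0, 0], "rot": [0, 0, 10], "gripper": 0},
    {"offset": [0, 0, 0], "rot": [0, 0, 13.5], "gripper": 0},
    {"offset": [0, 0, 0], "rot": [0, 0, 13.5], "gripper": 0},
  ],
)

```text
time_s: 12.05
eef_pos: [700.2, 196.4, 193.2]
ee_rot: [0.0, 1.0, -0.007, -0.0]
force: [-0.2, 1.3, 0.4]
grip_width: 0.001
grip_force: 0.0
```

>>> step_arm(
  plan=[
    {"offset": [0, 0, 5], "rot": [0, 0, 0], "gripper": 0},
    {"offset": [0, 0, 9.8], "rot": [0, 0, 0], "gripper": 0},
    {"offset": [0, 0, 9.8], "rot": [0, 0, 0], "gripper": 0},
    {"offset": [0, 0, 9.8], "rot": [0, 0, 0], "gripper": 0},
    {"offset": [-1.2, 0, 9.8], "rot": [0, 0, 0], "gripper": 0},
    {"offset": [-2.0, 0, 9.8], "rot": [0, 0, 0], "gripper": 0},
    {"offset": [-2.6, 0, 9.5], "rot": [0, 0, 0], "gripper": 0},
    {"offset": [-3.2, 0, 9.3], "rot": [0, 0, 0], "gripper": 0},
    {"offset": [-3.7, 0, 9.1], "rot": [0, 0, 0], "gripper": 0},
    {"offset": [-4.1, 0, 9.0], "rot": [0, 0, 0], "gripper": 0},
    {"offset": [-4.4, 0, 9.0], "rot": [0, 0, 0], "gripper": 0},
    {"offset": [-4.4, 0, 9.0], "rot": [0, 0, 0], "gripper": 0},
  ],
)

```text
time_s: 13.25
eef_pos: [655.8, 197.4, 103.3]
ee_rot: [0.0, 1.0, -0.007, -0.001]
force: [-0.2, -0.2, -0.9]
grip_width: -0.004
grip_force: 0.0
```

>>> step_arm(
  plan=[
    {"offset": [-0.1, 0, 0], "rot": [0, 0, 0], "gripper": 0},
    {"offset": [-0.2, 0, 0], "rot": [0, 0, 0], "gripper": 0},
    {"offset": [-0.2, 0, 0], "rot": [0, 0, 0], "gripper": 0},
  ],
)

```text
time_s: 13.55
eef_pos: [654.7, 197.3, 103.1]
ee_rot: [-0.0, 1.0, -0.007, 0.001]
force: [5.2, 0.1, -1.3]
grip_width: 0.001
grip_force: 2.6
```

>>> step_arm(
  plan=[
    {"offset": [-0.1, 0, 0], "rot": [0, 0, 0], "gripper": 0},
    {"offset": [-0.2, 0, 0], "rot": [0, 0, 0], "gripper": 0},
    {"offset": [-0.2, 0, 0], "rot": [0, 0, 0], "gripper": 0},
  ],
)

```text
time_s: 13.85
eef_pos: [654.3, 197.2, 103.3]
ee_rot: [-0.0, 1.0, -0.007, 0.004]
force: [15.7, 1.6, -8.4]
grip_width: 0.002
grip_force: 7.8
```

>>> step_arm(
  plan=[
    {"offset": [3, 0, 0], "rot": [0, 0, 0], "gripper": 0},
    {"offset": [3, 0, -5], "rot": [0, 0, 0], "gripper": 0},
    {"offset": [3, 0, -9], "rot": [0, 0, 0], "gripper": 0},
    {"offset": [-2, 0, -9], "rot": [0, 0, 0], "gripper": 0},
    {"offset": [-7, 0, -9], "rot": [0, 0, 0], "gripper": 0},
    {"offset": [-12, 0, -9], "rot": [0, 0, 0], "gripper": 0},
    {"offset": [-17.9, 0, -9], "rot": [0, 0, 0], "gripper": 0},
    {"offset": [-17.9, 0, -9], "rot": [0, 0, 0], "gripper": 0},
    {"offset": [-17.9, 0, -9], "rot": [0, 0, 0], "gripper": 0},
    {"offset": [-17.9, 0, -4.5], "rot": [0, 0, 0], "gripper": 0},
    {"offset": [-17.9, 0, 0.6], "rot": [0, 0, 0], "gripper": 0},
    {"offset": [-17.9, 0, 0.6], "rot": [0, 0, 0], "gripper": 0},
  ],
)

```text
time_s: 15.05
eef_pos: [472.0, 199.1, 92.3]
ee_rot: [0.001, 1.0, -0.007, -0.005]
force: [-0.7, -0.1, 1.0]
grip_width: -0.0
grip_force: 0.0
```

>>> step_arm(
  plan=[
    {"offset": [0, 0, 0], "rot": [0, 0, 0], "gripper": 0},
    {"offset": [1.2, 0, 0], "rot": [0, 0, 0], "gripper": 0},
    {"offset": [2.0, 0, -0.2], "rot": [0, 0, 0], "gripper": 0},
    {"offset": [2.6, 0, -0.4], "rot": [0, 0, 0], "gripper": 0},
    {"offset": [3.1, 0, -0.5], "rot": [0, 0, 0], "gripper": 0},
    {"offset": [3.5, 0, -0.6], "rot": [0, 0, 0], "gripper": 0},
    {"offset": [3.7, 0, -0.6], "rot": [0, 0, 0], "gripper": 0},
    {"offset": [3.7, 0, -0.6], "rot": [0, 0, 0], "gripper": 0},
  ],
)

```text
time_s: 15.85
eef_pos: [510.5, 199.2, 103.3]
ee_rot: [0.0, 1.0, -0.007, 0.0]
force: [-0.4, -0.9, 0.3]
grip_width: -0.0
grip_force: 0.0
```

>>> step_arm(
  plan=[
    {"offset": [0.1, 0, 0], "rot": [0, 0, 0], "gripper": 0},
    {"offset": [0.2, 0, 0], "rot": [0, 0, 0], "gripper": 0},
    {"offset": [0.2, 0, 0], "rot": [0, 0, 0], "gripper": 0},
  ],
)

```text
time_s: 16.15
eef_pos: [512.3, 199.2, 103.3]
ee_rot: [0.0, 1.0, -0.007, -0.0]
force: [0.0, -0.7, -0.5]
grip_width: -0.003
grip_force: 0.2
```

>>> step_arm(
  plan=[
    {"offset": [0.1, 0, 0], "rot": [0, 0, 0], "gripper": 0},
    {"offset": [0.2, 0, 0], "rot": [0, 0, 0], "gripper": 0},
    {"offset": [0.3, 0, 0], "rot": [0, 0, 0], "gripper": 0},
    {"offset": [0.3, 0, 0], "rot": [0, 0, 0], "gripper": 0},
  ],
)

```text
time_s: 16.55
eef_pos: [513.5, 199.3, 103.2]
ee_rot: [0.0, 1.0, -0.007, -0.003]
force: [-12.4, -1.1, 9.9]
grip_width: 0.001
grip_force: 6.2
```

>>> step_arm(
  plan=[
    {"offset": [0.1, 0, 0], "rot": [0, 0, 0], "gripper": 0},
    {"offset": [0.1, 0, 0], "rot": [0, 0, 0], "gripper": 0},
  ],
)

```text
time_s: 16.75
eef_pos: [513.7, 199.3, 103.2]
ee_rot: [0.0, 1.0, -0.007, -0.004]
force: [-16.2, -1.3, 12.9]
grip_width: -0.002
grip_force: 8.6
```

Run:
```python
from h import *
rims(("scene",)); print(sense()["eef_pos"])
sticks(capture("top"))
```

```text
scene rim [543. 323.  43.] [527. 248.  41.] [625. 326.  46.] 63
scene rim [527. 158.  43.] [525.  89.  40.] [529. 233.  46.] 57
scene rim [644. 185.  43.] [642.  79.  40.] [646. 316.  46.] 84
scene rim [582.  73.  43.] [534.  70.  40.] [632.  74.  45.] 40
[513.75689544 199.29869565 103.1773354 ]
px [379. 140.] n 575 c [ 751.7 -243.2] L 161 W 42 ang 126.5 z 18.5 rgb [107.  88.  79.]
px [441. 152.] n 137 c [ 704.7 -407.4] L 54 W 20 ang 8.1 z 17.9 rgb [  0. 102. 101.]
px [406. 161.] n 136 c [ 679.5 -307.8] L 54 W 20 ang 68.4 z 18.4 rgb [ 69.  22. 102.]
px [334. 172.] n 119 c [ 649.7 -100.7] L 54 W 17 ang 165.1 z 18.6 rgb [132.  60.  26.]
px [372. 172.] n 92 c [ 647.5 -208. ] L 41 W 18 ang 173.7 z 17.5 rgb [133.   91.5  83. ]
px [426. 191.] n 175 c [ 591.5 -358.7] L 68 W 20 ang 21.7 z 17.9 rgb [120.  59.  27.]
px [398. 193.] n 135 c [ 585.1 -279.6] L 54 W 20 ang 15.5 z 18.3 rgb [131.  54.  25.]
px [486. 219.] n 52 c [ 509.4 -518.7] L 91 W 3 ang 162.9 z 23.2 rgb [56.  54.5 51. ]
px [398. 220.] n 173 c [ 510.4 -274.1] L 68 W 19 ang 7.2 z 18.2 rgb [133.  61.  25.]
px [449. 221.] n 147 c [ 504.2 -415.3] L 53 W 20 ang 20.4 z 18.3 rgb [ 70.  22. 103.]
px [356. 219.] n 58 c [ 513.9 -154.8] L 36 W 22 ang 60.3 z 21.7 rgb [116.5  99.    5. ]
px [356. 235.] n 56 c [ 472.5 -154.7] L 32 W 24 ang 88.8 z 12.9 rgb [143.  134.  131.5]
px [448. 255.] n 343 c [ 409.3 -408.6] L 56 W 56 ang 70.9 z 14.0 rgb [131.   8.   4.]
```

All four walls are upright. Next is red.

```bash
cat > t.py <<'E'
import sys; from h import *; from scipy.spatial.transform import Rotation as Ro
s=sense(); w,x,y,z=s["ee_rot"]; R=Ro.from_quat([x,y,z,w]).as_matrix()
psi=np.degrees(np.arctan2(R[1,0],R[0,0])); print("pos",np.round(s["eef_pos"],1),"psi %.1f"%psi,"F",np.round(s["force"],1),"w %.1f mm"%(s["grip_width"]*85.4),"t",s["time_s"])
a=[float(v) for v in sys.argv[1:]]
P=np.array(s["eef_pos"])
for i in range(0,len(a),4):
    print("off cm",np.round(R.T@(np.array(a[i:i+3])-P)/10,2),"rotz %.1f"%(((psi-a[i+3]+180)%360)-180))
E
python3 - <<'E'
from h import *
c=capture("top"); P=cloud(c); im=c["color"].astype(int)
sat=(im.max(-1)-im.min(-1)>60)|(im.max(-1)<70)
for n,p in dict(red=(585,-280),yellow=(510.5,-274),blue=(591.6,-358.6),white=(647,-208),black=(649.7,-100.7)).items():
    m=(np.hypot(P[...,0]-p[0],P[...,1]-p[1])<42)&(P[...,2]>13)&(P[...,2]<26)
    q=P[m][:,:2]; w,v=np.linalg.eigh(np.cov(q.T)); a=np.degrees(np.arctan2(v[1,1],v[0,1]))%180; print(n,q.mean(0).round(1),a.round(1))
# gauge: jaw tops
m=(abs(P[...,0]-488)<60)&(abs(P[...,1]+157)<30)&(P[...,2]>36)&(P[...,2]<46); q=P[m][:,:2]
k=q[:,0]>488; A,B=q[k].mean(0),q[~k].mean(0); print("gauge",(A+B)/2,np.degrees(np.arctan2(*(A-B)[::-1])),A,B,k.sum(),(~k).sum())
E
python3 t.py 585 -279.7 190 17
```

```text
red [ 584.9 -279.6] 17.1
yellow [ 510.1 -273.6] 7.6
blue [ 591.2 -358. ] 20.4
white [ 647.  -207.6] 173.9
black [ 649.7 -100.9] 165.3
gauge [ 488.36358319 -156.34954696] -5.500650992744307 [ 527.5747476  -160.12560231] [ 449.15241877 -152.57349162] 77 74
pos [513.7 199.3 103.2] psi -0.8 F [-16.6  -0.6  12.8] w -0.2 mm t 16.9
off cm [ 7.69 47.81 -8.69] rotz -17.8
```

>>> step_arm(
  plan=[
    {"offset": [-2.5, 0, 0], "rot": [0, 0, 0], "gripper": 0},
    {"offset": [-2.5, 0, -5], "rot": [0, 0, 0], "gripper": 5},
    {"offset": [-2.5, 0, -8.7], "rot": [0, 0, 0], "gripper": 5},
    {"offset": [7.7, 47.8, -8.7], "rot": [0, 0, -17.8], "gripper": 5},
    {"offset": [7.7, 47.8, -8.7], "rot": [0, 0, -17.8], "gripper": 5},
    {"offset": [7.7, 47.8, -8.7], "rot": [0, 0, -17.8], "gripper": 5},
    {"offset": [7.7, 47.8, -8.7], "rot": [0, 0, -17.8], "gripper": 5},
    {"offset": [7.7, 47.8, -8.7], "rot": [0, 0, -17.8], "gripper": 5},
    {"offset": [7.7, 47.8, -8.7], "rot": [0, 0, -17.8], "gripper": 5},
    {"offset": [7.7, 47.8, -8.7], "rot": [0, 0, -17.8], "gripper": 5},
    {"offset": [7.7, 47.8, -8.7], "rot": [0, 0, -17.8], "gripper": 5},
    {"offset": [7.7, 47.8, -8.7], "rot": [0, 0, -17.8], "gripper": 5},
  ],
)

```text
time_s: 18.1
eef_pos: [577.2, -233.4, 190.4]
ee_rot: [0.0, 0.989, 0.148, 0.0]
force: [1.3, 0.2, -1.2]
grip_width: 0.584
grip_force: 0.0
```

>>> step_arm(
  plan=[
    {"offset": [0, 0, 0], "rot": [0, 0, 0], "gripper": 5},
    {"offset": [0, 0, 0], "rot": [0, 0, 0], "gripper": 5},
  ],
)

```text
time_s: 18.3
eef_pos: [576.9, -231.9, 189.8]
ee_rot: [-0.0, 0.989, 0.147, -0.0]
force: [0.1, 0.8, 0.4]
grip_width: 0.584
grip_force: 0.0
```

```bash
python3 t.py 585 -279.7 190 17 585 -279.7 76 17
python3 - <<'E'
from h import *
c=capture("wrist"); print({k:np.round(v,2) for k,v in c.items() if k not in("color","depth")})
save("w1.png",np.clip(c["color"]*1.4,0,255).astype(np.uint8))
E
```

```text
pos [ 576.9 -231.9  189.8] psi 16.9 F [0.1 0.8 0.4] w 49.9 mm t 18.3
off cm [-0.61  4.81 -0.02] rotz -0.1
off cm [-0.61  4.81 11.38] rotz -0.1
{'vertical_fov': np.float64(62.56), 'cx': np.float64(318.58), 'cy': np.float64(197.77), 'mount': array([[  0.  ,  -0.95,  -0.3 ,  77.89],
       [  1.  ,   0.  ,  -0.  ,  -0.54],
       [  0.  ,  -0.3 ,   0.95, -70.94],
       [  0.  ,   0.  ,   0.  ,   1.  ]])}
```

View pics/w1.png

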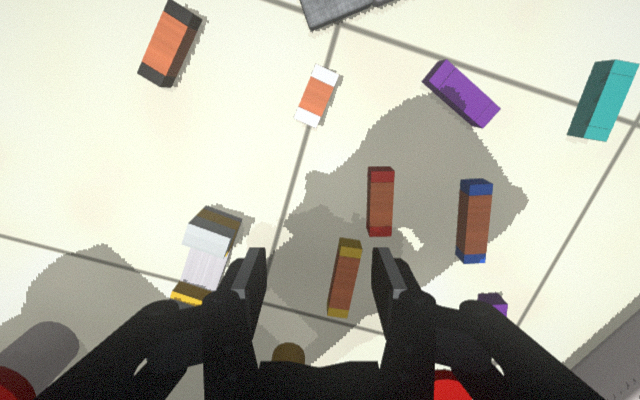

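The wrist view shows red at (380,200), yellow at (344,278), blue at (474,220), white (317,96) and black (170,43). I'll move over red, lower and grasp.

>>> step_arm(
  plan=[
    {"offset": [-0.6, 4.8, 0], "rot": [0, 0, 0], "gripper": 5},
    {"offset": [-0.6, 4.8, 4], "rot": [0, 0, 0], "gripper": 5},
    {"offset": [-0.6, 4.8, 8], "rot": [0, 0, 0], "gripper": 5},
    {"offset": [-0.6, 4.8, 11.4], "rot": [0, 0, 0], "gripper": 5},
    {"offset": [-0.6, 4.8, 11.4], "rot": [0, 0, 0], "gripper": 5},
    {"offset": [-0.6, 4.8, 11.4], "rot": [0, 0, 0], "gripper": 5},
    {"offset": [-0.6, 4.8, 11.4], "rot": [0, 0, 0], "gripper": 1.2},
    {"offset": [-0.6, 4.8, 11.4], "rot": [0, 0, 0], "gripper": 1.2},
    {"offset": [-0.6, 4.8, 11.4], "rot": [0, 0, 0], "gripper": 1.2},
    {"offset": [-0.6, 4.8, 11.4], "rot": [0, 0, 0], "gripper": 1.2},
    {"offset": [-0.6, 4.8, 11.4], "rot": [0, 0, 0], "gripper": 1.2},
    {"offset": [-0.6, 4.8, 11.4], "rot": [0, 0, 0], "gripper": 1.2},
  ],
  squeeze=50,
)

```text
time_s: 19.55
eef_pos: [585.9, -278.9, 78.1]
ee_rot: [0.001, 0.989, 0.148, 0.001]
force: [-0.2, 0.8, 6.9]
grip_width: 0.196
grip_force: 50.9
```

```bash
python3 t.py 488.4 -156.5 190 -5.5
```

```text
pos [ 585.9 -278.9   78.1] psi 17.0 F [-0.2  0.8  6.9] w 16.7 mm t 19.55
off cm [ -5.72 -14.54 -11.23] rotz 22.5
```

>>> step_arm(
  plan=[
    {"offset": [0, 0, -3], "rot": [0, 0, 0], "gripper": 1.2},
    {"offset": [0, 0, -7], "rot": [0, 0, 0], "gripper": 1.2},
    {"offset": [-5.6, -14.6, -11.2], "rot": [0, 0, 22.5], "gripper": 1.2},
    {"offset": [-5.6, -14.6, -11.2], "rot": [0, 0, 22.5], "gripper": 1.2},
    {"offset": [-5.6, -14.6, -11.2], "rot": [0, 0, 22.5], "gripper": 1.2},
    {"offset": [-5.6, -14.6, -11.2], "rot": [0, 0, 22.5], "gripper": 1.2},
    {"offset": [-5.6, -14.6, -11.2], "rot": [0, 0, 22.5], "gripper": 1.2},
    {"offset": [-5.6, -14.6, -11.2], "rot": [0, 0, 22.5], "gripper": 1.2},
    {"offset": [-5.6, -14.6, -11.2], "rot": [0, 0, 22.5], "gripper": 1.2},
    {"offset": [-5.6, -14.6, -11.2], "rot": [0, 0, 22.5], "gripper": 1.2},
  ],
)

```text
time_s: 20.55
eef_pos: [489.5, -156.4, 187.8]
ee_rot: [-0.0, 0.999, -0.048, -0.0]
force: [1.2, 0.0, 0.4]
grip_width: 0.194
grip_force: 50.1
```

```bash
cat >> h.py <<'E'
from scipy.spatial.transform import Rotation as Ro
def wcloud():
    s=sense(); c=capture("wrist"); P=cloud(c); M=np.array(c["mount"]); Q=P@M[:3,:3].T+M[:3,3]
    w,x,y,z=s["ee_rot"]; R=Ro.from_quat([x,y,z,w]).as_matrix()
    W=Q@R.T+np.array(s["eef_pos"]); W[c["depth"]<=0]=np.nan
    return c,Q,W
E
python3 t.py 489.5 -156.6 190 -5.5 489.5 -156.6 108 -5.5
python3 - <<'E'
from h import *
c,Q,W=wcloud(); save("w2.png",np.clip(c["color"]*1.4,0,255).astype(np.uint8))
for z0,z1 in((36,46),(-9,6)):
    m=(abs(W[...,0]-488)<60)&(abs(W[...,1]+157)<30)&(W[...,2]>z0)&(W[...,2]<z1); print(m.sum(),np.nanmin(W[m],0),np.nanmax(W[m],0)) if m.sum() else 0
E
```

```text
pos [ 489.5 -156.4  187.8] psi -5.5 F [1.2 0.  0.4] w 16.6 mm t 20.55
off cm [ 0.    0.02 -0.22] rotz -0.0
off cm [0.01 0.03 7.98] rotz -0.0
1326 [ 518.66762119 -175.82436954   36.03986972] [ 539.10415443 -142.66424518   42.71448866]
4550 [ 431.44729413 -186.99524725   -1.78001535] [ 547.97901183 -127.00563438    3.21834171]
```

View pics/w2.png

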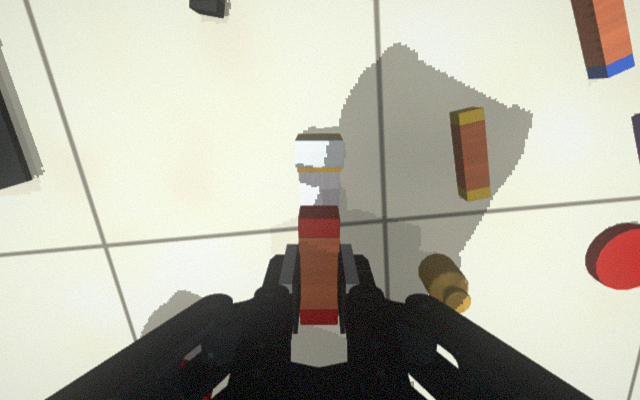

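The wrist view shows red held straight at (319,265), with the gauge's far jaw at (320,152). I'll compare stick and jaw in tool coordinates.

```bash
cat > rel.py <<'E'
from h import *
c,Q,W=wcloud(); im=c["color"].astype(int)
u,v=np.meshgrid(np.arange(640),np.arange(400))
for n,z0,z1 in(("stick",48,68),):
    m=(abs(Q[...,1])<8)&(Q[...,2]>z0)&(Q[...,2]<z1)&(im[...,0]-im[...,2]>25)&(abs(Q[...,0])<45)
    q=Q[m]; print(n,m.sum(),"x %.1f..%.1f ctr %.1f y %.1f z %.1f"%(*np.percentile(q[:,0],[1,99]),np.percentile(q[:,0],[1,99]).mean(),np.median(q[:,1]),np.median(q[:,2])))
m=(W[...,2]>37)&(W[...,2]<44)&(abs(W[...,0]-488)<60)&(abs(W[...,1]+157)<30)
if m.sum()>50: q=Q[m]; print("far jaw tool x %.1f..%.1f -> gauge ctr x %.1f/%.1f ; y %.1f"%(*np.percentile(q[:,0],[2,98]),np.percentile(q[:,0],2)-30.5,np.percentile(q[:,0],98)-48.5,np.percentile(q[:,1],[2,98]).mean()))
E
python3 rel.py
```

```text
stick 3930 x -25.7..27.6 ctr 0.9 y -0.0 z 59.2
far jaw tool x 31.0..48.5 -> gauge ctr x 0.5/0.0 ; y -0.6
```

>>> step_arm(
  plan=[
    {"offset": [-0.07, -0.05, 0], "rot": [0, 0, 0], "gripper": 1.2},
    {"offset": [-0.07, -0.05, 3], "rot": [0, 0, 0], "gripper": 1.2},
    {"offset": [-0.07, -0.05, 5.5], "rot": [0, 0, 0], "gripper": 1.2},
    {"offset": [-0.07, -0.05, 6.5], "rot": [0, 0, 0], "gripper": 1.2},
    {"offset": [-0.07, -0.05, 7.2], "rot": [0, 0, 0], "gripper": 1.2},
    {"offset": [-0.07, -0.05, 7.8], "rot": [0, 0, 0], "gripper": 1.2},
    {"offset": [-0.07, -0.05, 8.2], "rot": [0, 0, 0], "gripper": 1.2},
    {"offset": [-0.07, -0.05, 8.5], "rot": [0, 0, 0], "gripper": 1.2},
    {"offset": [-0.07, -0.05, 8.7], "rot": [0, 0, 0], "gripper": 1.2},
    {"offset": [-0.07, -0.05, 8.7], "rot": [0, 0, 0], "gripper": 1.2},
    {"offset": [-0.07, -0.05, 8.7], "rot": [0, 0, 0], "gripper": 1.2},
  ],
)

```text
time_s: 21.75
eef_pos: [488.6, -155.1, 102.0]
ee_rot: [0.0, 0.999, -0.048, 0.0]
force: [-1.6, 0.4, 6.2]
grip_width: 0.193
grip_force: 52.7
```

```bash
python3 rel.py; python3 t.py 577 282.5 195 90
```

```text
stick 4017 x -25.9..27.6 ctr 0.8 y -0.1 z 59.2
far jaw tool x -45.6..49.0 -> gauge ctr x -76.1/0.5 ; y 0.4
pos [ 488.6 -155.1  102. ] psi -5.5 F [-2.4  2.   5.7] w 16.6 mm t 21.8
off cm [  4.62 -44.4   -9.31] rotz -95.5
```

Red stopped on the ledge (TCP z 102), so it is middle. I'll carry it to the left compartment.

>>> step_arm(
  plan=[
    {"offset": [0, 0, -5], "rot": [0, 0, 0], "gripper": 1.2},
    {"offset": [0, 0, -9.3], "rot": [0, 0, 0], "gripper": 1.2},
    {"offset": [3.45, -44.3, -9.3], "rot": [0, 0, -94.7], "gripper": 1.2},
    {"offset": [3.45, -44.3, -9.3], "rot": [0, 0, -94.7], "gripper": 1.2},
    {"offset": [3.45, -44.3, -9.3], "rot": [0, 0, -94.7], "gripper": 1.2},
    {"offset": [3.45, -44.3, -9.3], "rot": [0, 0, -94.7], "gripper": 1.2},
    {"offset": [3.45, -44.3, -9.3], "rot": [0, 0, -94.7], "gripper": 1.2},
    {"offset": [3.45, -44.3, -9.3], "rot": [0, 0, -94.7], "gripper": 1.2},
    {"offset": [3.45, -44.3, -9.3], "rot": [0, 0, -94.7], "gripper": 1.2},
    {"offset": [3.45, -44.3, -9.3], "rot": [0, 0, -94.7], "gripper": 1.2},
    {"offset": [3.45, -44.3, -9.3], "rot": [0, 0, -94.7], "gripper": 1.2},
    {"offset": [3.45, -44.3, -9.3], "rot": [0, 0, -94.7], "gripper": 1.2},
  ],
)

```text
time_s: 23.0
eef_pos: [564.7, 287.4, 194.0]
ee_rot: [-0.0, 0.76, 0.65, 0.001]
force: [-0.1, -0.8, 0.2]
grip_width: 0.192
grip_force: 52.0
```

```bash
python3 t.py 565.2 282.4 195 89.2;python3 rel.py
```

```text
pos [564.7 287.4 194. ] psi 81.1 F [-0.1 -0.8  0.2] w 16.4 mm t 23.0
off cm [-0.49  0.13 -0.1 ] rotz -8.1
stick 4046 x -25.1..28.2 ctr 1.5 y 0.0 z 59.4
```

>>> step_arm(
  plan=[
    {"offset": [0, 0, 0], "rot": [0, 0, -8.5], "gripper": 1.2},
    {"offset": [0, 0, 0], "rot": [0, 0, -8.5], "gripper": 1.2},
    {"offset": [0, 0, 0], "rot": [0, 0, -8.5], "gripper": 1.2},
  ],
)

```text
time_s: 23.35
eef_pos: [565.3, 282.2, 194.5]
ee_rot: [0.0, 0.716, 0.698, 0.0]
force: [0.5, -0.5, -0.6]
grip_width: 0.197
grip_force: 52.0
```

```bash
python3 t.py 565.2 282.4 86 89.2;python3 rel.py
```

```text
pos [565.3 282.2 194.5] psi 88.6 F [ 0.5 -0.5 -0.6] w 16.9 mm t 23.35
off cm [ 2.000e-02 -1.000e-02  1.085e+01] rotz -0.6
stick 4032 x -25.1..28.2 ctr 1.5 y 0.1 z 59.4
```

>>> step_arm(
  plan=[
    {"offset": [0, 0, 5], "rot": [0, 0, 0], "gripper": 1.2},
    {"offset": [0, 0, 9], "rot": [0, 0, 0], "gripper": 1.2},
    {"offset": [0, 0, 10.4], "rot": [0, 0, 0], "gripper": 1.2},
    {"offset": [0, 0, 10.8], "rot": [0, 0, 0], "gripper": 1.2},
    {"offset": [0, 0, 10.8], "rot": [0, 0, 0], "gripper": 1.2},
    {"offset": [0, 0, 10.8], "rot": [0, 0, 0], "gripper": 2.7},
    {"offset": [0, 0, 10.8], "rot": [0, 0, 0], "gripper": 2.7},
    {"offset": [0, 0, 10.8], "rot": [0, 0, 0], "gripper": 2.7},
    {"offset": [0, 0, 10.8], "rot": [0, 0, 0], "gripper": 2.7},
    {"offset": [0, 0, 8], "rot": [0, 0, 0], "gripper": 2.7},
    {"offset": [0, 0, 4], "rot": [0, 0, 0], "gripper": 2.7},
    {"offset": [0, 0, 0], "rot": [0, 0, 0], "gripper": 2.7},
  ],
)

```text
time_s: 24.6
eef_pos: [564.9, 282.6, 195.6]
ee_rot: [-0.0, 0.714, 0.701, -0.0]
force: [-0.4, 0.3, -0.1]
grip_width: 0.314
grip_force: 0.0
```

```bash
cat > chk.py <<'E'
from h import *
c=capture("top"); P=cloud(c)
def blob(n,p,r=42,z0=13,z1=26):
    m=(np.hypot(P[...,0]-p[0],P[...,1]-p[1])<r)&(P[...,2]>z0)&(P[...,2]<z1); q=P[m][:,:2]
    if len(q)<30: print(n,"none",len(q)); return
    w,v=np.linalg.eigh(np.cov(q.T)); print(n,len(q),q.mean(0).round(1),(np.degrees(np.arctan2(v[1,1],v[0,1]))%180).round(1),"L %.0f"%np.sqrt(12*w[1]))
for n,p in dict(red=(585,-280),yellow=(510.5,-274),blue=(591.6,-358.6),white=(647,-208),black=(649.7,-100.7)).items(): blob(n,p)
for n,p in dict(tL=(585.2,283.2),tM=(584,199.2),tR=(582.8,115.2)).items():
  for k in(-20,20): blob(n+str(k),(p[0]+k,p[1]),19,17,34)
E
python3 chk.py; python3 rel.py|head -1; python3 t.py 510.3 -274 190 7.6; python3 -c "
from h import *
c=capture('scene'); g=np.clip(c['color'].astype(float)*1.5,0,255).astype(np.uint8); save('scene2.png',g[110:270,320:520],3)"
```

```text
red none 2
yellow 164 [ 510.4 -273.8] 7.8 L 69
blue 160 [ 591.2 -358.1] 20.6 L 69
white 90 [ 646.7 -207.4] 174.1 L 40
black 118 [ 649.5 -100.7] 164.7 L 55
tL-20 85 [566.1 282. ] 88.9 L 34
tL20 none 0
tM-20 none 0
tM20 none 0
tR-20 none 0
tR20 none 0
pos [566.8 283.3 200.5] psi 89.0 F [0.5 0.3 0.3] w 27.3 mm t 24.7
off cm [-55.82  -4.65   0.83] rotz 81.4Traceback (most recent call last):
  File "rel.py", line 6, in <module>
    q=Q[m]; print(n,m.sum(),"x %.1f..%.1f ctr %.1f y %.1f z %.1f"%(*np.percentile(q[:,0],[1,99]),np.percentile(q[:,0],[1,99]).mean(),np.median(q[:,1]),np.median(q[:,2])))
                                                                    ~~~~~~~~~~~~~^^^^^^^^^^^^^^^
    return _quantile_unchecked(
        a, q, axis, out, overwrite_input, method, keepdims, weights)
    return _ureduce(a,
                    func=_quantile_ureduce_func,
    ...<5 lines>...
                    overwrite_input=overwrite_input,
                    method=method)
    r = func(a, **kwargs)
    result = _quantile(arr,
                       quantiles=q,
    ...<2 lines>...
                       out=out,
                       weights=wgt)
    slices_having_nans = np.isnan(arr[-1, ...])
                                  ~~~^^^^^^^^^
IndexError: index -1 is out of bounds for axis 0 with size 0
```

View pics/scene2.png

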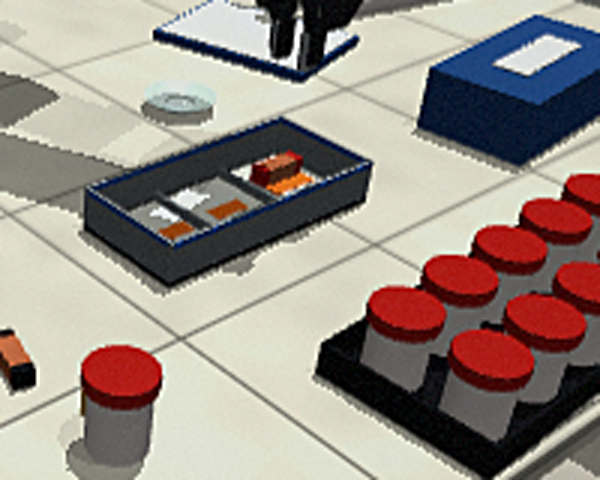

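Red lies in the left compartment at about (285,165) in the crop. Now yellow.

>>> step_arm(
  plan=[
    {"offset": [-55.7, -4.5, 0.5], "rot": [0, 0, 81.2], "gripper": 5},
    {"offset": [-55.7, -4.5, 0.5], "rot": [0, 0, 81.2], "gripper": 5},
    {"offset": [-55.7, -4.5, 0.5], "rot": [0, 0, 81.2], "gripper": 5},
    {"offset": [-55.7, -4.5, 0.5], "rot": [0, 0, 81.2], "gripper": 5},
    {"offset": [-55.7, -4.5, 0.5], "rot": [0, 0, 81.2], "gripper": 5},
    {"offset": [-55.7, -4.5, 0.5], "rot": [0, 0, 81.2], "gripper": 5},
    {"offset": [-55.7, -4.5, 0.5], "rot": [0, 0, 81.2], "gripper": 5},
    {"offset": [-55.7, -4.5, 0.5], "rot": [0, 0, 81.2], "gripper": 5},
    {"offset": [-55.7, -4.5, 0.5], "rot": [0, 0, 81.2], "gripper": 5},
    {"offset": [-55.7, -4.5, 0.5], "rot": [0, 0, 81.2], "gripper": 5},
    {"offset": [-55.7, -4.5, 0.5], "rot": [0, 0, 81.2], "gripper": 5},
    {"offset": [-55.7, -4.5, 0.5], "rot": [0, 0, 81.2], "gripper": 5},
  ],
)

```text
time_s: 25.95
eef_pos: [508.6, -277.8, 188.0]
ee_rot: [-0.0, 0.998, 0.065, -0.001]
force: [-0.5, 0.4, -0.5]
grip_width: 0.582
grip_force: 0.0
```

>>> step_arm(
  plan=[
    {"offset": [0, 0, 0], "rot": [0, 0, 0], "gripper": 5},
    {"offset": [0, 0, 0], "rot": [0, 0, 0], "gripper": 5},
  ],
)

```text
time_s: 26.15
eef_pos: [509.9, -272.2, 188.6]
ee_rot: [-0.001, 0.998, 0.068, -0.001]
force: [0.4, 0.4, -0.2]
grip_width: 0.588
grip_force: 0.0
```

```bash
python3 t.py 510.4 -273.8 78 7.7; python3 chk.py
```

```text
pos [ 509.9 -272.2  188.6] psi 7.8 F [ 0.4  0.4 -0.2] w 50.2 mm t 26.15
off cm [ 0.04  0.18 11.06] rotz 0.1
red none 0
yellow none 0
blue none 0
white 92 [ 646.3 -207.2] 172.8 L 41
black 117 [ 649.5 -100.7] 164.9 L 55
tL-20 88 [565.8 283.5] 89.3 L 36
tL20 none 0
tM-20 none 0
tM20 none 0
tR-20 none 0
tR20 none 0
```

>>> step_arm(
  plan=[
    {"offset": [0.04, 0.18, 4], "rot": [0, 0, 0], "gripper": 5},
    {"offset": [0.04, 0.18, 8], "rot": [0, 0, 0], "gripper": 5},
    {"offset": [0.04, 0.18, 11.1], "rot": [0, 0, 0], "gripper": 5},
    {"offset": [0.04, 0.18, 11.1], "rot": [0, 0, 0], "gripper": 5},
    {"offset": [0.04, 0.18, 11.1], "rot": [0, 0, 0], "gripper": 5},
    {"offset": [0.04, 0.18, 11.1], "rot": [0, 0, 0], "gripper": 1.2},
    {"offset": [0.04, 0.18, 11.1], "rot": [0, 0, 0], "gripper": 1.2},
    {"offset": [0.04, 0.18, 11.1], "rot": [0, 0, 0], "gripper": 1.2},
    {"offset": [0.04, 0.18, 11.1], "rot": [0, 0, 0], "gripper": 1.2},
    {"offset": [0.04, 0.18, 11.1], "rot": [0, 0, 0], "gripper": 1.2},
    {"offset": [0.04, 0.18, 11.1], "rot": [0, 0, 0], "gripper": 1.2},
  ],
  squeeze=60,
)

```text
time_s: 27.3
eef_pos: [511.3, -275.5, 80.2]
ee_rot: [0.001, 0.998, 0.068, 0.001]
force: [-0.4, 1.6, 7.4]
grip_width: 0.191
grip_force: 59.5
```

>>> step_arm(
  plan=[
    {"offset": [0, 0, -4], "rot": [0, 0, 0], "gripper": 1.2},
    {"offset": [0, 0, -8], "rot": [0, 0, 0], "gripper": 1.2},
    {"offset": [-0.6, -12, -11], "rot": [0, 0, 13.2], "gripper": 1.2},
    {"offset": [-0.6, -12, -11], "rot": [0, 0, 13.2], "gripper": 1.2},
    {"offset": [-0.6, -12, -11], "rot": [0, 0, 13.2], "gripper": 1.2},
    {"offset": [-0.6, -12, -11], "rot": [0, 0, 13.2], "gripper": 1.2},
    {"offset": [-0.6, -12, -11], "rot": [0, 0, 13.2], "gripper": 1.2},
    {"offset": [-0.6, -12, -11], "rot": [0, 0, 13.2], "gripper": 1.2},
  ],
)

```text
time_s: 28.1
eef_pos: [488.7, -158.0, 188.3]
ee_rot: [0.0, 0.999, -0.048, 0.0]
force: [-0.7, -0.3, -0.8]
grip_width: 0.186
grip_force: 58.9
```

```bash
python3 t.py 488.7 -156 190 -5.5; python3 rel.py
```

```text
pos [ 488.7 -158.   188.3] psi -5.5 F [-0.7 -0.3 -0.8] w 15.8 mm t 28.1
off cm [-0.01 -0.2  -0.17] rotz 0.0
stick 4797 x -32.5..34.6 ctr 1.1 y -0.1 z 61.5
far jaw tool x 31.5..48.9 -> gauge ctr x 1.0/0.4 ; y -2.5
```

>>> step_arm(
  plan=[
    {"offset": [-0.05, -0.22, 2], "rot": [0, 0, 0], "gripper": 1.2},
    {"offset": [-0.05, -0.22, 4.5], "rot": [0, 0, 0], "gripper": 1.2},
    {"offset": [-0.05, -0.22, 5.7], "rot": [0, 0, 0], "gripper": 1.2},
    {"offset": [-0.05, -0.22, 6.4], "rot": [0, 0, 0], "gripper": 1.2},
    {"offset": [-0.05, -0.22, 6.8], "rot": [0, 0, 0], "gripper": 1.2},
    {"offset": [-0.05, -0.22, 7.0], "rot": [0, 0, 0], "gripper": 1.2},
    {"offset": [-0.05, -0.22, 7.1], "rot": [0, 0, 0], "gripper": 1.2},
    {"offset": [-0.05, -0.22, 7.1], "rot": [0, 0, 0], "gripper": 1.2},
    {"offset": [-0.05, -0.22, 7.1], "rot": [0, 0, 0], "gripper": 1.2},
    {"offset": [-0.05, -0.22, 7.1], "rot": [0, 0, 0], "gripper": 1.2},
  ],
)

```text
time_s: 29.15
eef_pos: [488.4, -155.2, 120.0]
ee_rot: [0.001, 0.999, -0.047, 0.0]
force: [-11.0, 3.3, 23.8]
grip_width: 0.189
grip_force: 62.0
```

```bash
python3 t.py 562.5 114.2 195 89.2; python3 rel.py
```

```text
pos [ 488.4 -155.2  120. ] psi -5.4 F [-11.    3.3  23.8] w 16.1 mm t 29.15
off cm [  4.84 -27.51  -7.52] rotz -94.6
stick 4812 x -32.5..34.5 ctr 1.0 y -0.1 z 61.4
far jaw tool x 31.7..49.5 -> gauge ctr x 1.2/1.0 ; y 0.4
```

Yellow stays on top at TCP z 120, so it is long. I'll carry it to the right compartment.

>>> step_arm(
  plan=[
    {"offset": [0, 0, -5], "rot": [0, 0, -4], "gripper": 1.2},
    {"offset": [4.8, -27.5, -7.5], "rot": [0, 0, -94.6], "gripper": 1.2},
    {"offset": [4.8, -27.5, -7.5], "rot": [0, 0, -94.6], "gripper": 1.2},
    {"offset": [4.8, -27.5, -7.5], "rot": [0, 0, -94.6], "gripper": 1.2},
    {"offset": [4.8, -27.5, -7.5], "rot": [0, 0, -94.6], "gripper": 1.2},
    {"offset": [4.8, -27.5, -7.5], "rot": [0, 0, -94.6], "gripper": 1.2},
    {"offset": [4.8, -27.5, -7.5], "rot": [0, 0, -94.6], "gripper": 1.2},
    {"offset": [4.8, -27.5, -7.5], "rot": [0, 0, -94.6], "gripper": 1.2},
    {"offset": [4.8, -27.5, -7.5], "rot": [0, 0, -94.6], "gripper": 1.2},
    {"offset": [4.8, -27.5, -7.5], "rot": [0, 0, -94.6], "gripper": 1.2},
    {"offset": [4.8, -27.5, -7.5], "rot": [0, 0, -94.6], "gripper": 1.2},
    {"offset": [4.8, -27.5, -7.5], "rot": [0, 0, -94.6], "gripper": 1.2},
  ],
)

```text
time_s: 30.4
eef_pos: [562.4, 114.4, 193.1]
ee_rot: [0.0, 0.71, 0.704, 0.001]
force: [0.2, -0.0, -1.3]
grip_width: 0.187
grip_force: 59.0
```

>>> step_arm(
  plan=[
    {"offset": [0, 0, 0], "rot": [0, 0, 0], "gripper": 1.2},
    {"offset": [0, 0, 0], "rot": [0, 0, 0], "gripper": 1.2},
  ],
)

```text
time_s: 30.6
eef_pos: [562.3, 114.3, 192.8]
ee_rot: [0.0, 0.713, 0.701, 0.0]
force: [-1.5, 1.0, -0.3]
grip_width: 0.188
grip_force: 59.0
```

```bash
python3 t.py 562.8 114.2 87 89.2;python3 rel.py
```

```text
pos [562.3 114.3 192.8] psi 89.0 F [-1.5  1.  -0.3] w 16.0 mm t 30.6
off cm [-1.000e-02  4.000e-02  1.058e+01] rotz -0.2
stick 4839 x -32.0..35.1 ctr 1.6 y 0.1 z 61.5
```

>>> step_arm(
  plan=[
    {"offset": [-0.06, 0, 5], "rot": [0, 0, 0], "gripper": 1.2},
    {"offset": [-0.06, 0, 8.5], "rot": [0, 0, 0], "gripper": 1.2},
    {"offset": [-0.06, 0, 10], "rot": [0, 0, 0], "gripper": 1.2},
    {"offset": [-0.06, 0, 10.5], "rot": [0, 0, 0], "gripper": 1.2},
    {"offset": [-0.06, 0, 10.5], "rot": [0, 0, 0], "gripper": 1.2},
    {"offset": [-0.06, 0, 10.5], "rot": [0, 0, 0], "gripper": 2.7},
    {"offset": [-0.06, 0, 10.5], "rot": [0, 0, 0], "gripper": 2.7},
    {"offset": [-0.06, 0, 10.5], "rot": [0, 0, 0], "gripper": 2.7},
    {"offset": [-0.06, 0, 10.5], "rot": [0, 0, 0], "gripper": 2.7},
    {"offset": [-0.06, 0, 8], "rot": [0, 0, 0], "gripper": 2.7},
    {"offset": [-0.06, 0, 4], "rot": [0, 0, 0], "gripper": 2.7},
    {"offset": [-0.06, 0, 0], "rot": [0, 0, 0], "gripper": 2.7},
  ],
)

```text
time_s: 31.85
eef_pos: [561.8, 113.8, 193.5]
ee_rot: [-0.0, 0.712, 0.702, -0.0]
force: [0.9, 0.6, -0.4]
grip_width: 0.318
grip_force: 0.0
```

>>> step_arm(
  plan=[
    {"offset": [0, 0, 0], "rot": [0, 0, 0], "gripper": 2.7},
    {"offset": [0, 0, 0], "rot": [0, 0, 0], "gripper": 2.7},
  ],
)

```text
time_s: 32.05
eef_pos: [562.2, 113.8, 192.9]
ee_rot: [0.001, 0.712, 0.702, 0.001]
force: [-0.5, 0.9, -0.3]
grip_width: 0.314
grip_force: 0.0
```

```bash
python3 chk.py; python3 t.py 591.2 -358 190 20.5
```

```text
red none 0
yellow none 0
blue 165 [ 590.8 -358.2] 20.5 L 69
white 89 [ 647.  -207.3] 173.7 L 40
black 118 [ 649.3 -100.6] 164.7 L 55
tL-20 none 24
tL20 none 0
tM-20 none 0
tM20 none 0
tR-20 none 0
tR20 none 0
pos [561.8 113.8 191.7] psi 89.1 F [ 0.1 -0.  -0.9] w 27.0 mm t 32.1
off cm [-47.13   3.64   0.17] rotz 68.6
```

>>> step_arm(
  plan=[
    {"offset": [-47.1, 3.6, 0.2], "rot": [0, 0, 68.6], "gripper": 5},
    {"offset": [-47.1, 3.6, 0.2], "rot": [0, 0, 68.6], "gripper": 5},
    {"offset": [-47.1, 3.6, 0.2], "rot": [0, 0, 68.6], "gripper": 5},
    {"offset": [-47.1, 3.6, 0.2], "rot": [0, 0, 68.6], "gripper": 5},
    {"offset": [-47.1, 3.6, 0.2], "rot": [0, 0, 68.6], "gripper": 5},
    {"offset": [-47.1, 3.6, 0.2], "rot": [0, 0, 68.6], "gripper": 5},
    {"offset": [-47.1, 3.6, 0.2], "rot": [0, 0, 68.6], "gripper": 5},
    {"offset": [-47.1, 3.6, 0.2], "rot": [0, 0, 68.6], "gripper": 5},
    {"offset": [-47.1, 3.6, 0.2], "rot": [0, 0, 68.6], "gripper": 5},
    {"offset": [-47.1, 3.6, 0.2], "rot": [0, 0, 68.6], "gripper": 5},
    {"offset": [-47.1, 3.6, 0.2], "rot": [0, 0, 68.6], "gripper": 5},
    {"offset": [-47.1, 3.6, 0.2], "rot": [0, 0, 68.6], "gripper": 5},
  ],
)

```text
time_s: 33.3
eef_pos: [590.8, -357.1, 188.6]
ee_rot: [-0.001, 0.984, 0.178, -0.001]
force: [-0.7, 0.4, -0.4]
grip_width: 0.586
grip_force: 0.0
```

>>> step_arm(
  plan=[
    {"offset": [0, 0, 0], "rot": [0, 0, 0], "gripper": 5},
    {"offset": [0, 0, 0], "rot": [0, 0, 0], "gripper": 5},
  ],
)

```text
time_s: 33.5
eef_pos: [591.5, -356.3, 190.3]
ee_rot: [-0.0, 0.984, 0.179, -0.0]
force: [0.0, 0.9, -0.1]
grip_width: 0.589
grip_force: 0.0
```

```bash
python3 t.py 591 -358 82 20.5; python3 chk.py
python3 - <<'E'
from h import *
c,Q,W=wcloud(); im=c["color"].astype(int)
m=(np.hypot(W[...,0]-591,W[...,1]+358)<45)&(W[...,2]>14)&(W[...,2]<23)&(im[...,0]>0)&(im.max(-1)-im.min(-1)>25); q=W[m]
r=cv2.minAreaRect(q[:,:2].astype(np.float32)); print("wrist blue",m.sum(),q.mean(0),r)
E
```

```text
pos [ 591.5 -356.3  190.3] psi 20.6 F [ 0.   0.9 -0.1] w 50.3 mm t 33.5
off cm [-0.1   0.15 10.83] rotz 0.1
red none 0
yellow none 0
blue none 0
white 85 [ 646.8 -207.5] 173.8 L 41
black 115 [ 649.7 -100.8] 164.9 L 55
tL-20 91 [565.9 282.9] 89.9 L 36
tL20 none 0
tM-20 none 0
tM20 none 0
tR-20 83 [561.4 115.1] 88.8 L 38
tR20 none 0
wrist blue 1873 [ 594.67223943 -357.195669     18.77435191] ((592.589111328125, -358.0089111328125), (68.34515380859375, 17.61532211303711), 21.331504821777344)
```

>>> step_arm(
  plan=[
    {"offset": [0, 0.17, 4], "rot": [0, 0, 0], "gripper": 5},
    {"offset": [0, 0.17, 8], "rot": [0, 0, 0], "gripper": 5},
    {"offset": [0, 0.17, 10.9], "rot": [0, 0, 0], "gripper": 5},
    {"offset": [0, 0.17, 10.9], "rot": [0, 0, 0], "gripper": 5},
    {"offset": [0, 0.17, 10.9], "rot": [0, 0, 0], "gripper": 5},
    {"offset": [0, 0.17, 10.9], "rot": [0, 0, 0], "gripper": 1.2},
    {"offset": [0, 0.17, 10.9], "rot": [0, 0, 0], "gripper": 1.2},
    {"offset": [0, 0.17, 10.9], "rot": [0, 0, 0], "gripper": 1.2},
    {"offset": [0, 0.17, 10.9], "rot": [0, 0, 0], "gripper": 1.2},
    {"offset": [0, 0.17, 10.9], "rot": [0, 0, 0], "gripper": 1.2},
    {"offset": [0, 0.17, 10.9], "rot": [0, 0, 0], "gripper": 1.2},
  ],
  squeeze=60,
)

```text
time_s: 34.7
eef_pos: [592.3, -359.7, 83.5]
ee_rot: [0.001, 0.984, 0.178, 0.001]
force: [-1.1, 0.9, 7.4]
grip_width: 0.183
grip_force: 59.3
```

>>> step_arm(
  plan=[
    {"offset": [0, 0, -4], "rot": [0, 0, 0], "gripper": 1.2},
    {"offset": [0, 0, -8], "rot": [0, 0, 0], "gripper": 1.2},
    {"offset": [-2.5, -22.5, -10.8], "rot": [0, 0, 26.1], "gripper": 1.2},
    {"offset": [-2.5, -22.5, -10.8], "rot": [0, 0, 26.1], "gripper": 1.2},
    {"offset": [-2.5, -22.5, -10.8], "rot": [0, 0, 26.1], "gripper": 1.2},
    {"offset": [-2.5, -22.5, -10.8], "rot": [0, 0, 26.1], "gripper": 1.2},
    {"offset": [-2.5, -22.5, -10.8], "rot": [0, 0, 26.1], "gripper": 1.2},
    {"offset": [-2.5, -22.5, -10.8], "rot": [0, 0, 26.1], "gripper": 1.2},
    {"offset": [-2.5, -22.5, -10.8], "rot": [0, 0, 26.1], "gripper": 1.2},
    {"offset": [-2.5, -22.5, -10.8], "rot": [0, 0, 26.1], "gripper": 1.2},
  ],
)

```text
time_s: 35.7
eef_pos: [489.7, -158.2, 189.6]
ee_rot: [0.0, 0.999, -0.049, 0.0]
force: [0.7, -0.9, -1.1]
grip_width: 0.189
grip_force: 58.9
```

```bash
python3 t.py 488.7 -155.5 190 -5.5; python3 rel.py
```

```text
pos [ 489.7 -158.2  189.6] psi -5.6 F [ 0.7 -0.9 -1.1] w 16.1 mm t 35.7
off cm [-0.13 -0.26 -0.04] rotz -0.1
stick 3222 x -23.9..25.0 ctr 0.5 y -0.0 z 64.8
far jaw tool x 29.9..47.7 -> gauge ctr x -0.6/-0.8 ; y -2.6
```

>>> step_arm(
  plan=[
    {"offset": [-0.12, -0.25, 2], "rot": [0, 0, 0], "gripper": 1.2},
    {"offset": [-0.12, -0.25, 4.3], "rot": [0, 0, 0], "gripper": 1.2},
    {"offset": [-0.12, -0.25, 5.5], "rot": [0, 0, 0], "gripper": 1.2},
    {"offset": [-0.12, -0.25, 6.2], "rot": [0, 0, 0], "gripper": 1.2},
    {"offset": [-0.12, -0.25, 6.5], "rot": [0, 0, 0], "gripper": 1.2},
    {"offset": [-0.12, -0.25, 6.7], "rot": [0, 0, 0], "gripper": 1.2},
    {"offset": [-0.12, -0.25, 6.8], "rot": [0, 0, 0], "gripper": 1.2},
    {"offset": [-0.12, -0.25, 6.8], "rot": [0, 0, 0], "gripper": 1.2},
    {"offset": [-0.12, -0.25, 6.8], "rot": [0, 0, 0], "gripper": 1.2},
    {"offset": [-0.12, -0.25, 6.8], "rot": [0, 0, 0], "gripper": 1.2},
  ],
)

```text
time_s: 36.75
eef_pos: [488.6, -155.0, 123.4]
ee_rot: [0.001, 0.999, -0.048, 0.0]
force: [-7.0, 2.2, 15.8]
grip_width: 0.181
grip_force: 60.9
```

```bash
python3 t.py 602.8 114.2 195 89.2; python3 rel.py
```

```text
pos [ 488.6 -155.   123.4] psi -5.5 F [-7.   2.2 15.8] w 15.5 mm t 36.75
off cm [  8.78 -27.89  -7.18] rotz -94.7
stick 3232 x -23.8..25.1 ctr 0.6 y -0.0 z 64.7
far jaw tool x -36.1..49.2 -> gauge ctr x -66.6/0.7 ; y 0.4
```

Blue is long too, and goes beside yellow.

>>> step_arm(
  plan=[
    {"offset": [0, 0, -5], "rot": [0, 0, -4], "gripper": 1.2},
    {"offset": [8.8, -27.9, -7.2], "rot": [0, 0, -94.7], "gripper": 1.2},
    {"offset": [8.8, -27.9, -7.2], "rot": [0, 0, -94.7], "gripper": 1.2},
    {"offset": [8.8, -27.9, -7.2], "rot": [0, 0, -94.7], "gripper": 1.2},
    {"offset": [8.8, -27.9, -7.2], "rot": [0, 0, -94.7], "gripper": 1.2},
    {"offset": [8.8, -27.9, -7.2], "rot": [0, 0, -94.7], "gripper": 1.2},
    {"offset": [8.8, -27.9, -7.2], "rot": [0, 0, -94.7], "gripper": 1.2},
    {"offset": [8.8, -27.9, -7.2], "rot": [0, 0, -94.7], "gripper": 1.2},
    {"offset": [8.8, -27.9, -7.2], "rot": [0, 0, -94.7], "gripper": 1.2},
    {"offset": [8.8, -27.9, -7.2], "rot": [0, 0, -94.7], "gripper": 1.2},
    {"offset": [8.8, -27.9, -7.2], "rot": [0, 0, -94.7], "gripper": 1.2},
    {"offset": [8.8, -27.9, -7.2], "rot": [0, 0, -94.7], "gripper": 1.2},
  ],
)

```text
time_s: 38.0
eef_pos: [603.2, 114.4, 194.1]
ee_rot: [0.0, 0.71, 0.704, 0.0]
force: [0.2, 0.1, -1.3]
grip_width: 0.184
grip_force: 58.9
```

>>> step_arm(
  plan=[
    {"offset": [0, 0, 0], "rot": [0, 0, 0], "gripper": 1.2},
    {"offset": [0, 0, 0], "rot": [0, 0, 0], "gripper": 1.2},
  ],
)

```text
time_s: 38.2
eef_pos: [603.1, 114.4, 193.8]
ee_rot: [0.0, 0.713, 0.701, 0.0]
force: [-1.1, -0.0, -1.0]
grip_width: 0.184
grip_force: 58.9
```

```bash
python3 t.py 602.8 114.4 90.5 89.2;python3 rel.py
```

```text
pos [603.1 114.4 193.8] psi 89.0 F [-1.1 -0.  -1. ] w 15.7 mm t 38.2
off cm [-0.   -0.04 10.33] rotz -0.2
stick 3265 x -23.3..25.5 ctr 1.1 y 0.1 z 64.8
```

>>> step_arm(
  plan=[
    {"offset": [0, 0, 5], "rot": [0, 0, 0], "gripper": 1.2},
    {"offset": [0, 0, 8.5], "rot": [0, 0, 0], "gripper": 1.2},
    {"offset": [0, 0, 10], "rot": [0, 0, 0], "gripper": 1.2},
    {"offset": [0, 0, 10.4], "rot": [0, 0, 0], "gripper": 1.2},
    {"offset": [0, 0, 10.4], "rot": [0, 0, 0], "gripper": 1.2},
    {"offset": [0, 0, 10.4], "rot": [0, 0, 0], "gripper": 2.6},
    {"offset": [0, 0, 10.4], "rot": [0, 0, 0], "gripper": 2.6},
    {"offset": [0, 0, 10.4], "rot": [0, 0, 0], "gripper": 2.6},
    {"offset": [0, 0, 10.4], "rot": [0, 0, 0], "gripper": 2.6},
    {"offset": [0, 0, 8], "rot": [0, 0, 0], "gripper": 2.6},
    {"offset": [0, 0, 4], "rot": [0, 0, 0], "gripper": 2.6},
    {"offset": [0, 0, 0], "rot": [0, 0, 0], "gripper": 2.6},
  ],
)

```text
time_s: 39.45
eef_pos: [602.7, 114.4, 194.4]
ee_rot: [-0.0, 0.712, 0.702, -0.0]
force: [0.4, 0.8, 0.6]
grip_width: 0.303
grip_force: 0.0
```

>>> step_arm(
  plan=[
    {"offset": [0, 0, 0], "rot": [0, 0, 0], "gripper": 2.6},
    {"offset": [0, 0, 0], "rot": [0, 0, 0], "gripper": 2.6},
  ],
)

```text
time_s: 39.65
eef_pos: [603.0, 114.4, 193.9]
ee_rot: [0.001, 0.712, 0.702, 0.001]
force: [-0.8, 0.2, -0.6]
grip_width: 0.309
grip_force: 0.0
```

```bash
python3 chk.py; python3 t.py 647 -207.4 190 -6.2
```

```text
red none 0
yellow none 0
blue none 0
white 87 [ 646.4 -207.5] 173.7 L 40
black 116 [ 649.3 -100.7] 164.7 L 55
tL-20 31 [565.6 295.8] 16.1 L 20
tL20 none 0
tM-20 none 0
tM20 none 0
tR-20 none 0
tR20 none 0
pos [602.6 114.4 192.7] psi 89.2 F [0.1 1.4 0. ] w 26.2 mm t 39.7
off cm [-32.11   4.92   0.26] rotz 95.4
```

>>> step_arm(
  plan=[
    {"offset": [-32.1, 4.9, 0.3], "rot": [0, 0, 95.4], "gripper": 5},
    {"offset": [-32.1, 4.9, 0.3], "rot": [0, 0, 95.4], "gripper": 5},
    {"offset": [-32.1, 4.9, 0.3], "rot": [0, 0, 95.4], "gripper": 5},
    {"offset": [-32.1, 4.9, 0.3], "rot": [0, 0, 95.4], "gripper": 5},
    {"offset": [-32.1, 4.9, 0.3], "rot": [0, 0, 95.4], "gripper": 5},
    {"offset": [-32.1, 4.9, 0.3], "rot": [0, 0, 95.4], "gripper": 5},
    {"offset": [-32.1, 4.9, 0.3], "rot": [0, 0, 95.4], "gripper": 5},
    {"offset": [-32.1, 4.9, 0.3], "rot": [0, 0, 95.4], "gripper": 5},
    {"offset": [-32.1, 4.9, 0.3], "rot": [0, 0, 95.4], "gripper": 5},
    {"offset": [-32.1, 4.9, 0.3], "rot": [0, 0, 95.4], "gripper": 5},
    {"offset": [-32.1, 4.9, 0.3], "rot": [0, 0, 95.4], "gripper": 5},
    {"offset": [-32.1, 4.9, 0.3], "rot": [0, 0, 95.4], "gripper": 5},
  ],
)

```text
time_s: 40.9
eef_pos: [646.8, -207.1, 188.5]
ee_rot: [-0.001, 0.998, -0.055, -0.001]
force: [0.6, 0.1, 0.6]
grip_width: 0.583
grip_force: 0.0
```

>>> step_arm(
  plan=[
    {"offset": [0, 0, 0], "rot": [0, 0, 0], "gripper": 5},
    {"offset": [0, 0, 0], "rot": [0, 0, 0], "gripper": 5},
  ],
)

```text
time_s: 41.1
eef_pos: [647.1, -207.2, 189.7]
ee_rot: [-0.0, 0.999, -0.053, -0.0]
force: [-0.2, -0.1, 0.5]
grip_width: 0.586
grip_force: 0.0
```

```bash
python3 t.py 647 -207.4 84 -6.2; python3 chk.py
python3 - <<'E'
from h import *
c,Q,W=wcloud(); im=c["color"].astype(int)
m=(np.hypot(W[...,0]-647,W[...,1]+207.5)<32)&(W[...,2]>14)&(W[...,2]<23); q=W[m]
r=cv2.minAreaRect(q[:,:2].astype(np.float32)); print("wrist white",m.sum(),q.mean(0),r)
E
```

```text
pos [ 647.1 -207.2  189.7] psi -6.1 F [-0.2 -0.1  0.5] w 50.0 mm t 41.1
off cm [1.000e-02 3.000e-02 1.057e+01] rotz 0.1
red none 0
yellow none 0
blue none 0
white none 0
black 115 [ 649.8 -100.7] 164.6 L 55
tL-20 91 [565.9 282.9] 90.4 L 36
tL20 none 0
tM-20 none 0
tM20 none 0
tR-20 86 [561.1 115. ] 89.6 L 37
tR20 90 [603.1 115.7] 89.7 L 37
wrist white 1181 [ 649.96032849 -207.18342144   18.72020892] ((649.1818237304688, -207.27374267578125), (17.70121192932129, 39.84267044067383), 83.52983856201172)
```

>>> step_arm(
  plan=[
    {"offset": [0.1, 0.03, 4], "rot": [0, 0, 0], "gripper": 5},
    {"offset": [0.1, 0.03, 8], "rot": [0, 0, 0], "gripper": 5},
    {"offset": [0.1, 0.03, 10.6], "rot": [0, 0, 0], "gripper": 5},
    {"offset": [0.1, 0.03, 10.6], "rot": [0, 0, 0], "gripper": 5},
    {"offset": [0.1, 0.03, 10.6], "rot": [0, 0, 0], "gripper": 5},
    {"offset": [0.1, 0.03, 10.6], "rot": [0, 0, 0], "gripper": 1.2},
    {"offset": [0.1, 0.03, 10.6], "rot": [0, 0, 0], "gripper": 1.2},
    {"offset": [0.1, 0.03, 10.6], "rot": [0, 0, 0], "gripper": 1.2},
    {"offset": [0.1, 0.03, 10.6], "rot": [0, 0, 0], "gripper": 1.2},
    {"offset": [0.1, 0.03, 10.6], "rot": [0, 0, 0], "gripper": 1.2},
    {"offset": [0.1, 0.03, 10.6], "rot": [0, 0, 0], "gripper": 1.2},
  ],
  squeeze=60,
)

```text
time_s: 42.3
eef_pos: [648.8, -208.0, 86.4]
ee_rot: [0.001, 0.999, -0.054, 0.001]
force: [-0.9, 1.2, 6.1]
grip_width: 0.179
grip_force: 58.7
```

>>> step_arm(
  plan=[
    {"offset": [0, 0, -4], "rot": [0, 0, 0], "gripper": 1.2},
    {"offset": [0, 0, -8], "rot": [0, 0, 0], "gripper": 1.2},
    {"offset": [-16.4, -3.5, -10.6], "rot": [0, 0, -0.6], "gripper": 1.2},
    {"offset": [-16.4, -3.5, -10.6], "rot": [0, 0, -0.6], "gripper": 1.2},
    {"offset": [-16.4, -3.5, -10.6], "rot": [0, 0, -0.6], "gripper": 1.2},
    {"offset": [-16.4, -3.5, -10.6], "rot": [0, 0, -0.6], "gripper": 1.2},
    {"offset": [-16.4, -3.5, -10.6], "rot": [0, 0, -0.6], "gripper": 1.2},
    {"offset": [-16.4, -3.5, -10.6], "rot": [0, 0, -0.6], "gripper": 1.2},
    {"offset": [-16.4, -3.5, -10.6], "rot": [0, 0, -0.6], "gripper": 1.2},
  ],
)

```text
time_s: 43.2
eef_pos: [489.7, -155.4, 190.5]
ee_rot: [0.0, 0.999, -0.049, 0.0]
force: [0.1, -0.0, -0.4]
grip_width: 0.177
grip_force: 58.8
```

```bash
sed -i 's/&(im\[...,0\]-im\[...,2\]>25)//' rel.py; python3 t.py 488.7 -155.2 190 -5.5; python3 rel.py
```

```text
pos [ 489.7 -155.4  190.5] psi -5.6 F [ 0.1 -0.  -0.4] w 15.1 mm t 43.2
off cm [-0.1  -0.01  0.05] rotz -0.1
stick 2073 x -19.7..19.4 ctr -0.1 y 0.0 z 67.3
far jaw tool x 30.4..48.0 -> gauge ctr x -0.1/-0.5 ; y 0.1
```

>>> step_arm(
  plan=[
    {"offset": [-0.02, 0, 3], "rot": [0, 0, 0], "gripper": 1.2},
    {"offset": [-0.02, 0, 6], "rot": [0, 0, 0], "gripper": 1.2},
    {"offset": [-0.02, 0, 7.5], "rot": [0, 0, 0], "gripper": 1.2},
    {"offset": [-0.02, 0, 8.0], "rot": [0, 0, 0], "gripper": 1.2},
    {"offset": [-0.02, 0, 8.3], "rot": [0, 0, 0], "gripper": 1.2},
    {"offset": [-0.02, 0, 8.5], "rot": [0, 0, 0], "gripper": 1.2},
    {"offset": [-0.02, 0, 8.6], "rot": [0, 0, 0], "gripper": 1.2},
  ],
)

```text
time_s: 43.95
eef_pos: [489.1, -155.2, 104.9]
ee_rot: [0.0, 0.999, -0.049, 0.001]
force: [0.5, -0.2, -0.1]
grip_width: 0.179
grip_force: 58.8
```

```bash
python3 t.py; python3 rel.py
```

```text
pos [ 489.1 -155.2  104.9] psi -5.6 F [ 0.5 -0.2 -0.1] w 15.3 mm t 43.95
stick 4220 x -44.2..44.6 ctr 0.2 y 0.1 z 65.0
far jaw tool x -46.7..48.6 -> gauge ctr x -77.2/0.1 ; y 0.3
```

Past the ledge with no contact force. I'll continue to the floor.

>>> step_arm(
  plan=[
    {"offset": [0, 0, 0.4], "rot": [0, 0, 0], "gripper": 1.2},
    {"offset": [0, 0, 0.7], "rot": [0, 0, 0], "gripper": 1.2},
    {"offset": [0, 0, 0.9], "rot": [0, 0, 0], "gripper": 1.2},
    {"offset": [0, 0, 1.1], "rot": [0, 0, 0], "gripper": 1.2},
    {"offset": [0, 0, 1.25], "rot": [0, 0, 0], "gripper": 1.2},
    {"offset": [0, 0, 1.25], "rot": [0, 0, 0], "gripper": 1.2},
    {"offset": [0, 0, 1.25], "rot": [0, 0, 0], "gripper": 1.2},
    {"offset": [0, 0, 1.25], "rot": [0, 0, 0], "gripper": 1.2},
  ],
)

```text
time_s: 44.8
eef_pos: [488.7, -155.0, 94.1]
ee_rot: [0.0, 0.999, -0.049, 0.0]
force: [-10.4, 4.7, 30.0]
grip_width: 0.178
grip_force: 62.5
```

```bash
python3 t.py 564 199.2 195 89.2
```

```text
pos [ 488.7 -155.    94.1] psi -5.6 F [-10.4   4.7  30. ] w 15.2 mm t 44.8
off cm [  4.02 -35.98 -10.1 ] rotz -94.8
```

White reached the floor with 30 N, so it is short. I'll carry it to the centre compartment.

>>> step_arm(
  plan=[
    {"offset": [0, 0, -5], "rot": [0, 0, 0], "gripper": 1.2},
    {"offset": [0, 0, -10], "rot": [0, 0, 0], "gripper": 1.2},
    {"offset": [6, -36.2, -10.1], "rot": [0, 0, -94.8], "gripper": 1.2},
    {"offset": [6, -36.2, -10.1], "rot": [0, 0, -94.8], "gripper": 1.2},
    {"offset": [6, -36.2, -10.1], "rot": [0, 0, -94.8], "gripper": 1.2},
    {"offset": [6, -36.2, -10.1], "rot": [0, 0, -94.8], "gripper": 1.2},
    {"offset": [6, -36.2, -10.1], "rot": [0, 0, -94.8], "gripper": 1.2},
    {"offset": [6, -36.2, -10.1], "rot": [0, 0, -94.8], "gripper": 1.2},
    {"offset": [6, -36.2, -10.1], "rot": [0, 0, -94.8], "gripper": 1.2},
    {"offset": [6, -36.2, -10.1], "rot": [0, 0, -94.8], "gripper": 1.2},
    {"offset": [6, -36.2, -10.1], "rot": [0, 0, -94.8], "gripper": 1.2},
    {"offset": [6, -36.2, -10.1], "rot": [0, 0, -94.8], "gripper": 1.2},
  ],
)

```text
time_s: 46.0
eef_pos: [583.9, 200.1, 192.3]
ee_rot: [-0.0, 0.762, 0.648, -0.0]
force: [0.1, -0.4, -1.0]
grip_width: 0.176
grip_force: 59.2
```

>>> step_arm(
  plan=[
    {"offset": [0, 0, 0], "rot": [0, 0, -8.5], "gripper": 1.2},
    {"offset": [0, 0, 0], "rot": [0, 0, -8.5], "gripper": 1.2},
    {"offset": [0, 0, 0], "rot": [0, 0, -8.5], "gripper": 1.2},
  ],
)

```text
time_s: 46.3
eef_pos: [584.0, 199.3, 192.7]
ee_rot: [-0.0, 0.716, 0.698, -0.0]
force: [-1.2, -0.3, -0.1]
grip_width: 0.182
grip_force: 59.2
```

```bash
python3 t.py 584 199.2 93.5 89.2;python3 rel.py
```

```text
pos [584.  199.3 192.7] psi 88.6 F [-1.2 -0.3 -0.1] w 15.6 mm t 46.3
off cm [-0.01  0.    9.92] rotz -0.6
stick 2017 x -18.9..20.1 ctr 0.6 y -0.4 z 67.4
```

>>> step_arm(
  plan=[
    {"offset": [0, 0, 5], "rot": [0, 0, 0], "gripper": 1.2},
    {"offset": [0, 0, 8.5], "rot": [0, 0, 0], "gripper": 1.2},
    {"offset": [0, 0, 9.7], "rot": [0, 0, 0], "gripper": 1.2},
    {"offset": [0, 0, 10.05], "rot": [0, 0, 0], "gripper": 1.2},
    {"offset": [0, 0, 10.05], "rot": [0, 0, 0], "gripper": 1.2},
    {"offset": [0, 0, 10.05], "rot": [0, 0, 0], "gripper": 2.8},
    {"offset": [0, 0, 10.05], "rot": [0, 0, 0], "gripper": 2.8},
    {"offset": [0, 0, 10.05], "rot": [0, 0, 0], "gripper": 2.8},
    {"offset": [0, 0, 10.05], "rot": [0, 0, 0], "gripper": 2.8},
    {"offset": [0, 0, 8], "rot": [0, 0, 0], "gripper": 2.8},
    {"offset": [0, 0, 4], "rot": [0, 0, 0], "gripper": 2.8},
    {"offset": [0, 0, 0], "rot": [0, 0, 0], "gripper": 2.8},
  ],
)

```text
time_s: 47.55
eef_pos: [583.8, 199.3, 193.8]
ee_rot: [-0.0, 0.715, 0.7, -0.0]
force: [0.4, -0.4, 0.5]
grip_width: 0.322
grip_force: 0.0
```

>>> step_arm(
  plan=[
    {"offset": [0, 0, 0], "rot": [0, 0, 0], "gripper": 2.8},
    {"offset": [0, 0, 0], "rot": [0, 0, 0], "gripper": 2.8},
  ],
)

```text
time_s: 47.75
eef_pos: [584.1, 199.3, 193.4]
ee_rot: [0.0, 0.715, 0.7, 0.001]
force: [-0.9, -1.3, -0.4]
grip_width: 0.328
grip_force: 0.0
```

```bash
python3 chk.py; python3 t.py 650 -100.7 190 -15.2
```

```text
red none 0
yellow none 0
blue none 0
white none 0
black 117 [ 649.4 -100.7] 165.5 L 55
tL-20 none 0
tL20 none 0
tM-20 none 9
tM20 none 9
tR-20 87 [561.1 115.5] 90.6 L 37
tR20 88 [603.  115.3] 88.3 L 36
pos [583.7 199.3 192.2] psi 88.8 F [-0.7 -0.2  0.3] w 28.0 mm t 47.8
off cm [-29.85   7.26   0.21] rotz 104.0
```

>>> step_arm(
  plan=[
    {"offset": [-29.85, 7.3, 0.2], "rot": [0, 0, 104], "gripper": 5},
    {"offset": [-29.85, 7.3, 0.2], "rot": [0, 0, 104], "gripper": 5},
    {"offset": [-29.85, 7.3, 0.2], "rot": [0, 0, 104], "gripper": 5},
    {"offset": [-29.85, 7.3, 0.2], "rot": [0, 0, 104], "gripper": 5},
    {"offset": [-29.85, 7.3, 0.2], "rot": [0, 0, 104], "gripper": 5},
    {"offset": [-29.85, 7.3, 0.2], "rot": [0, 0, 104], "gripper": 5},
    {"offset": [-29.85, 7.3, 0.2], "rot": [0, 0, 104], "gripper": 5},
    {"offset": [-29.85, 7.3, 0.2], "rot": [0, 0, 104], "gripper": 5},
    {"offset": [-29.85, 7.3, 0.2], "rot": [0, 0, 104], "gripper": 5},
    {"offset": [-29.85, 7.3, 0.2], "rot": [0, 0, 104], "gripper": 5},
    {"offset": [-29.85, 7.3, 0.2], "rot": [0, 0, 104], "gripper": 5},
    {"offset": [-29.85, 7.3, 0.2], "rot": [0, 0, 104], "gripper": 5},
  ],
)

```text
time_s: 49.0
eef_pos: [650.3, -100.5, 188.9]
ee_rot: [-0.0, 0.992, -0.128, -0.002]
force: [0.9, 0.2, -0.5]
grip_width: 0.58
grip_force: 0.0
```

>>> step_arm(
  plan=[
    {"offset": [0, 0, 0], "rot": [0, 0, 0.9], "gripper": 5},
    {"offset": [0, 0, 0], "rot": [0, 0, 0.9], "gripper": 5},
  ],
)

```text
time_s: 49.2
eef_pos: [650.5, -100.6, 189.7]
ee_rot: [-0.0, 0.991, -0.131, -0.001]
force: [0.7, -0.2, 0.2]
grip_width: 0.584
grip_force: 0.0
```

```bash
python3 t.py 650 -100.7 83 -15.2; python3 chk.py
python3 - <<'E'
from h import *
c,Q,W=wcloud(); im=c["color"].astype(int)
m=(np.hypot(W[...,0]-650,W[...,1]+100.7)<38)&(W[...,2]>14)&(W[...,2]<23); q=W[m]
r=cv2.minAreaRect(q[:,:2].astype(np.float32)); print("wrist black",m.sum(),q.mean(0),r)
E
```

```text
pos [ 650.5 -100.6  189.7] psi -15.1 F [ 0.7 -0.2  0.2] w 49.9 mm t 49.2
off cm [-0.02  0.03 10.67] rotz 0.1
red none 0
yellow none 0
blue none 0
white none 0
black none 0
tL-20 90 [565.9 283.5] 90.0 L 36
tL20 none 0
tM-20 none 24
tM20 none 25
tR-20 83 [561.2 115.1] 91.4 L 36
tR20 90 [603.  115.2] 89.2 L 36
wrist black 1566 [ 653.12321725 -100.50972859   18.77891831] ((651.717529296875, -100.11756896972656), (17.69058609008789, 53.915809631347656), 75.62662506103516)
```

>>> step_arm(
  plan=[
    {"offset": [0.05, 0, 4], "rot": [0, 0, 0], "gripper": 5},
    {"offset": [0.05, 0, 8], "rot": [0, 0, 0], "gripper": 5},
    {"offset": [0.05, 0, 10.7], "rot": [0, 0, 0], "gripper": 5},
    {"offset": [0.05, 0, 10.7], "rot": [0, 0, 0], "gripper": 5},
    {"offset": [0.05, 0, 10.7], "rot": [0, 0, 0], "gripper": 5},
    {"offset": [0.05, 0, 10.7], "rot": [0, 0, 0], "gripper": 1.2},
    {"offset": [0.05, 0, 10.7], "rot": [0, 0, 0], "gripper": 1.2},
    {"offset": [0.05, 0, 10.7], "rot": [0, 0, 0], "gripper": 1.2},
    {"offset": [0.05, 0, 10.7], "rot": [0, 0, 0], "gripper": 1.2},
    {"offset": [0.05, 0, 10.7], "rot": [0, 0, 0], "gripper": 1.2},
    {"offset": [0.05, 0, 10.7], "rot": [0, 0, 0], "gripper": 1.2},
  ],
  squeeze=60,
)

```text
time_s: 50.4
eef_pos: [651.9, -101.0, 85.8]
ee_rot: [0.0, 0.991, -0.132, 0.001]
force: [-0.8, 0.8, 6.8]
grip_width: 0.181
grip_force: 58.9
```

>>> step_arm(
  plan=[
    {"offset": [0, 0, -4], "rot": [0, 0, 0], "gripper": 1.2},
    {"offset": [0, 0, -8], "rot": [0, 0, 0], "gripper": 1.2},
    {"offset": [-14.2, 9.5, -10.7], "rot": [0, 0, -9.6], "gripper": 1.2},
    {"offset": [-14.2, 9.5, -10.7], "rot": [0, 0, -9.6], "gripper": 1.2},
    {"offset": [-14.2, 9.5, -10.7], "rot": [0, 0, -9.6], "gripper": 1.2},
    {"offset": [-14.2, 9.5, -10.7], "rot": [0, 0, -9.6], "gripper": 1.2},
    {"offset": [-14.2, 9.5, -10.7], "rot": [0, 0, -9.6], "gripper": 1.2},
    {"offset": [-14.2, 9.5, -10.7], "rot": [0, 0, -9.6], "gripper": 1.2},
    {"offset": [-14.2, 9.5, -10.7], "rot": [0, 0, -9.6], "gripper": 1.2},
  ],
)

```text
time_s: 51.3
eef_pos: [490.0, -154.9, 191.0]
ee_rot: [0.0, 0.999, -0.049, 0.0]
force: [0.3, -0.2, -0.7]
grip_width: 0.18
grip_force: 58.9
```

```bash
python3 t.py 488.7 -155.2 190 -5.5; python3 rel.py
```

```text
pos [ 490.  -154.9  191. ] psi -5.6 F [ 0.3 -0.2 -0.7] w 15.3 mm t 51.3
off cm [-0.13  0.04  0.1 ] rotz -0.1
stick 3380 x -26.5..26.0 ctr -0.2 y 0.1 z 67.0
far jaw tool x 30.3..47.9 -> gauge ctr x -0.2/-0.6 ; y 0.7
```

>>> step_arm(
  plan=[
    {"offset": [-0.02, 0.05, 3], "rot": [0, 0, 0], "gripper": 1.2},
    {"offset": [-0.02, 0.05, 5], "rot": [0, 0, 0], "gripper": 1.2},
    {"offset": [-0.02, 0.05, 6], "rot": [0, 0, 0], "gripper": 1.2},
    {"offset": [-0.02, 0.05, 6.8], "rot": [0, 0, 0], "gripper": 1.2},
    {"offset": [-0.02, 0.05, 7.4], "rot": [0, 0, 0], "gripper": 1.2},
    {"offset": [-0.02, 0.05, 7.9], "rot": [0, 0, 0], "gripper": 1.2},
    {"offset": [-0.02, 0.05, 8.2], "rot": [0, 0, 0], "gripper": 1.2},
    {"offset": [-0.02, 0.05, 8.35], "rot": [0, 0, 0], "gripper": 1.2},
    {"offset": [-0.02, 0.05, 8.35], "rot": [0, 0, 0], "gripper": 1.2},
    {"offset": [-0.02, 0.05, 8.35], "rot": [0, 0, 0], "gripper": 1.2},
    {"offset": [-0.02, 0.05, 8.35], "rot": [0, 0, 0], "gripper": 1.2},
  ],
)

```text
time_s: 52.45
eef_pos: [489.3, -155.7, 109.6]
ee_rot: [0.0, 0.999, -0.049, 0.001]
force: [-8.0, 3.8, 21.7]
grip_width: 0.182
grip_force: 61.5
```

```bash
python3 t.py 606 283 195 89.2
```

```text
pos [ 489.3 -155.7  109.6] psi -5.6 F [-8.   3.8 21.7] w 15.5 mm t 52.45
off cm [  7.33 -44.8   -8.57] rotz -94.8
```

Black is middle, and goes beside red.

>>> step_arm(
  plan=[
    {"offset": [0, 0, -5], "rot": [0, 0, 0], "gripper": 1.2},
    {"offset": [0, 0, -8.6], "rot": [0, 0, 0], "gripper": 1.2},
    {"offset": [7.3, -44.8, -8.6], "rot": [0, 0, -94.8], "gripper": 1.2},
    {"offset": [7.3, -44.8, -8.6], "rot": [0, 0, -94.8], "gripper": 1.2},
    {"offset": [7.3, -44.8, -8.6], "rot": [0, 0, -94.8], "gripper": 1.2},
    {"offset": [7.3, -44.8, -8.6], "rot": [0, 0, -94.8], "gripper": 1.2},
    {"offset": [7.3, -44.8, -8.6], "rot": [0, 0, -94.8], "gripper": 1.2},
    {"offset": [7.3, -44.8, -8.6], "rot": [0, 0, -94.8], "gripper": 1.2},
    {"offset": [7.3, -44.8, -8.6], "rot": [0, 0, -94.8], "gripper": 1.2},
    {"offset": [7.3, -44.8, -8.6], "rot": [0, 0, -94.8], "gripper": 1.2},
    {"offset": [7.3, -44.8, -8.6], "rot": [0, 0, -94.8], "gripper": 1.2},
    {"offset": [7.3, -44.8, -8.6], "rot": [0, 0, -94.8], "gripper": 1.2},
  ],
)

```text
time_s: 53.65
eef_pos: [605.4, 288.2, 193.0]
ee_rot: [-0.0, 0.761, 0.649, 0.001]
force: [-0.7, -0.2, -0.6]
grip_width: 0.182
grip_force: 59.3
```

>>> step_arm(
  plan=[
    {"offset": [0, 0, 0], "rot": [0, 0, -8.5], "gripper": 1.2},
    {"offset": [0, 0, 0], "rot": [0, 0, -8.5], "gripper": 1.2},
    {"offset": [0, 0, 0], "rot": [0, 0, -8.5], "gripper": 1.2},
  ],
)

```text
time_s: 53.95
eef_pos: [605.7, 282.9, 193.5]
ee_rot: [0.0, 0.716, 0.698, 0.0]
force: [0.3, 0.5, -0.4]
grip_width: 0.178
grip_force: 59.3
```

```bash
python3 t.py 606 283 92.5 89.2;python3 rel.py
```

```text
pos [605.7 282.9 193.5] psi 88.6 F [ 0.3  0.5 -0.4] w 15.2 mm t 53.95
off cm [1.00e-02 3.00e-02 1.01e+01] rotz -0.6
stick 3366 x -26.1..26.6 ctr 0.2 y -0.3 z 67.0
```

>>> step_arm(
  plan=[
    {"offset": [0, 0, 5], "rot": [0, 0, 0], "gripper": 1.2},
    {"offset": [0, 0, 8.5], "rot": [0, 0, 0], "gripper": 1.2},
    {"offset": [0, 0, 9.8], "rot": [0, 0, 0], "gripper": 1.2},
    {"offset": [0, 0, 10.15], "rot": [0, 0, 0], "gripper": 1.2},
    {"offset": [0, 0, 10.15], "rot": [0, 0, 0], "gripper": 1.2},
    {"offset": [0, 0, 10.15], "rot": [0, 0, 0], "gripper": 2.6},
    {"offset": [0, 0, 10.15], "rot": [0, 0, 0], "gripper": 2.6},
    {"offset": [0, 0, 10.15], "rot": [0, 0, 0], "gripper": 2.6},
    {"offset": [0, 0, 10.15], "rot": [0, 0, 0], "gripper": 2.6},
    {"offset": [0, 0, 8], "rot": [0, 0, 0], "gripper": 2.6},
    {"offset": [0, 0, 4], "rot": [0, 0, 0], "gripper": 2.6},
    {"offset": [0, 0, 0], "rot": [0, 0, 0], "gripper": 2.6},
  ],
)

```text
time_s: 55.2
eef_pos: [605.4, 283.0, 194.3]
ee_rot: [-0.0, 0.714, 0.7, -0.001]
force: [0.5, 0.3, -0.6]
grip_width: 0.305
grip_force: 0.0
```

>>> step_arm(
  plan=[
    {"offset": [-5, -10, -5], "rot": [0, 0, 0], "gripper": 2.6},
    {"offset": [-25, -20, -8], "rot": [0, 0, 0], "gripper": 2.6},
    {"offset": [-35, -20, -8], "rot": [0, 0, 0], "gripper": 2.6},
    {"offset": [-45, -20, -8], "rot": [0, 0, 0], "gripper": 2.6},
    {"offset": [-45, -20, -8], "rot": [0, 0, 0], "gripper": 2.6},
    {"offset": [-45, -20, -8], "rot": [0, 0, 0], "gripper": 2.6},
    {"offset": [-45, -20, -8], "rot": [0, 0, 0], "gripper": 2.6},
    {"offset": [-45, -20, -8], "rot": [0, 0, 0], "gripper": 2.6},
    {"offset": [-45, -20, -8], "rot": [0, 0, 0], "gripper": 2.6},
    {"offset": [-45, -20, -8], "rot": [0, 0, 0], "gripper": 2.6},
    {"offset": [-45, -20, -8], "rot": [0, 0, 0], "gripper": 2.6},
    {"offset": [-45, -20, -8], "rot": [0, 0, 0], "gripper": 2.6},
  ],
)

```text
time_s: 56.4
eef_pos: [395.8, -164.4, 273.8]
ee_rot: [0.001, 0.716, 0.698, 0.0]
force: [-0.0, 0.3, -0.4]
grip_width: 0.304
grip_force: 0.0
```

```bash
python3 t.py; python3 chk.py
python3 - <<'E'
from h import *
rims(("scene",))
c=capture("top"); g=np.clip(c["color"].astype(float)*1.6,0,255).astype(np.uint8); save("end.png",g[150:240,160:300],5)
E
```

```text
pos [ 395.8 -164.4  273.8] psi 88.6 F [-0.   0.3 -0.4] w 25.9 mm t 56.4
red none 0
yellow none 0
blue none 0
white none 0
black none 0
tL-20 90 [566.  283.1] 89.5 L 36
tL20 91 [605.8 283.1] 88.1 L 37
tM-20 none 24
tM20 none 23
tR-20 85 [561.4 115.5] 90.3 L 38
tR20 90 [602.9 115.2] 87.9 L 37
scene rim [528. 244.  43.] [525.  97.  40.] [621. 325.  46.] 109
scene rim [645. 306.  43.] [644. 290.  41.] [647. 324.  46.] 12
scene rim [644. 166.  43.] [642.  78.  41.] [646. 276.  46.] 75
scene rim [582.  72.  43.] [534.  70.  40.] [632.  74.  45.] 46
scene rim [605. 146.  24.] [584. 142.   6.] [610. 172.  26.] 12
```

View pics/end.png

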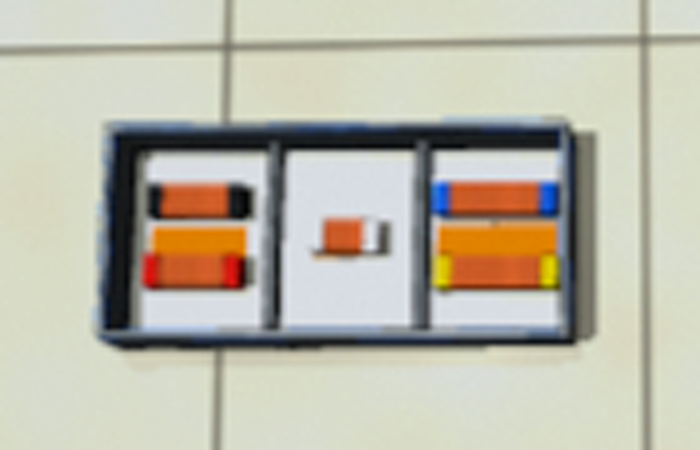

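The tray holds black and red on the left, white in the centre, blue and yellow on the right, and all walls are up. Before handing in I'll check that no green stick was hidden under the arm at the start.

Run:
```python
from h import *
for n in("top","scene"):
    c=capture(n); P=cloud(c); h=cv2.cvtColor(c["color"],cv2.COLOR_RGB2HSV).astype(int)
    for nm,(a,b) in dict(green=(40,80),brown=(5,13)).items():
        m=((h[...,0]>=a)&(h[...,0]<=b)&(h[...,1]>120)&(h[...,2]>35)&(P[...,2]<60)&(P[...,2]>3)).astype(np.uint8)
        k,l,st,ce=cv2.connectedComponentsWithStats(m)
        print(n,nm,[(ce[i].round().tolist(),int(st[i,4]),np.median(P[l==i],0).round().tolist()) for i in range(1,k) if st[i,4]>12])
```

```text
top green []
top brown [([199.0, 190.0], 97, [603.0, 281.0, 23.0]), ([258.0, 190.0], 96, [601.0, 113.0, 24.0]), ([228.0, 197.0], 49, [581.0, 198.0, 24.0]), ([198.0, 204.0], 97, [563.0, 281.0, 23.0]), ([259.0, 204.0], 119, [560.0, 112.0, 23.0])]
scene green []
scene brown [([177.0, 74.0], 116, [-775.0, 14.0, 30.0]), ([30.0, 98.0], 109, [-776.0, -602.0, 30.0]), ([11.0, 101.0], 203, [-776.0, -669.0, 31.0]), ([416.0, 167.0], 131, [575.0, 284.0, 23.0]), ([397.0, 176.0], 44, [592.0, 200.0, 22.0]), ([375.0, 183.0], 131, [571.0, 124.0, 23.0])]
```

No green stick shows anywhere on the bench, so I'm handing in.

```bash
python3 -c "
from rig import *
print(finish_job())"
```

```text
the job is handed in; nothing more can be done
None
```

The job is handed in after about 56 s of robot time, with no verdict shown: all four walls stand upright, red and black lie in the middle compartment, yellow and blue in the long, white in the short, and no green stick was there.

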